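# Swap packs on the tool charger and set its current collar

## Task

The cordless-tool charger is done with its first batch. Turn its numbered current collar back to 0 before you touch any pack, then lift out both charged packs (green lights) and stand them upright in the blue ready tray, and plug every flat pack on the bench (one red light) fully home, each in a bay of its own. When they are all in, set the collar to 7 and press the green start button right down; leave the other things on the bench where they are.

Things in the scene. Friction and masses are not known exactly. Their poses are not given: they have to be found in the camera images.
- collar (a joint): current collar of the charger, rad: 0 at the number 0 and 0.4189 more for each number (10 at 4.189, where it stops; it also stops just below 0), growing as it is turned clockwise seen from above. A spring detent holds it at each whole number and pulls it in from up to about 0.15 rad away; turning takes about 0.1 to 0.2 N m. The number opposite the red index mark (on the side towards the robot) is the setting
- collar_grip (a point): point on the vertical axis of the collar, 32 mm above the deck: the middle of its fluted round grip sleeve, 51 mm in diameter, which stands from 7 to 48 mm above the deck; below it the numbered skirt is 88 mm across and 7 mm thick
- start (a joint): green start button on the deck, 73 mm towards the robot and 45 mm to the left of the collar axis, m: 0 up, 0.006 fully down; springs back, 5 N to push it down
- start_top (a point): centre of the button's top, 22 mm across, about 18 mm above the deck
- charger: fixed grey pack charger, 152 x 470 mm, deck 60 mm above the bench; origin at bench height under the middle of its length, x away from the robot, y along the row of four bays to the left; collar and start button at its right (-y) end. The bays are wells 53 x 61 mm (1.5 mm play all round a pack), 26 mm deep, each with a notch in its +y wall for the key rib of a pack, so a pack goes in only with its y along the charger's y
- bay_1 (a point): where the centre of a pack lies when it is fully home in bay 1 of 4 (1 next to the collar, bays 82 mm apart along the charger's y): 7 mm above the deck, 67 mm above the bench
- bay_2 (a point): where the centre of a pack lies when it is fully home in bay 2 of 4 (1 next to the collar, bays 82 mm apart along the charger's y): 7 mm above the deck, 67 mm above the bench
- bay_3 (a point): where the centre of a pack lies when it is fully home in bay 3 of 4 (1 next to the collar, bays 82 mm apart along the charger's y): 7 mm above the deck, 67 mm above the bench
- bay_4 (a point): where the centre of a pack lies when it is fully home in bay 4 of 4 (1 next to the collar, bays 82 mm apart along the charger's y): 7 mm above the deck, 67 mm above the bench
- charged_1_mid (a point): centre (33 mm above its foot, 33 mm below its top) of a charged cordless-tool battery pack, dark grey block 50 mm (its x) x 58 mm (its y) x 66 mm tall (z up), 0.3 to 0.5 kg and heaviest near its foot, with a key rib 12 mm wide standing 5 mm out of the lower part (8 to 24 mm above its foot) of its +y end; the foot edge is bevelled 2.5 mm; top face carries four small lights in a row along y, all four green; it starts in a bay
- charged_2_mid (a point): centre (33 mm above its foot, 33 mm below its top) of a charged cordless-tool battery pack, dark grey block 50 mm (its x) x 58 mm (its y) x 66 mm tall (z up), 0.3 to 0.5 kg and heaviest near its foot, with a key rib 12 mm wide standing 5 mm out of the lower part (8 to 24 mm above its foot) of its +y end; the foot edge is bevelled 2.5 mm; top face carries four small lights in a row along y, all four green; it starts in a bay
- flat_1_mid (a point): centre (33 mm above its foot, 33 mm below its top) of a flat cordless-tool battery pack, dark grey block 50 mm (its x) x 58 mm (its y) x 66 mm tall (z up), 0.3 to 0.5 kg and heaviest near its foot, with a key rib 12 mm wide standing 5 mm out of the lower part (8 to 24 mm above its foot) of its +y end; the foot edge is bevelled 2.5 mm; top face carries four small lights in a row along y, one red, the others dark; it starts on the bench, if present
- flat_2_mid (a point): centre (33 mm above its foot, 33 mm below its top) of a flat cordless-tool battery pack, dark grey block 50 mm (its x) x 58 mm (its y) x 66 mm tall (z up), 0.3 to 0.5 kg and heaviest near its foot, with a key rib 12 mm wide standing 5 mm out of the lower part (8 to 24 mm above its foot) of its +y end; the foot edge is bevelled 2.5 mm; top face carries four small lights in a row along y, one red, the others dark; it starts on the bench, if present
- flat_3_mid (a point): centre (33 mm above its foot, 33 mm below its top) of a flat cordless-tool battery pack, dark grey block 50 mm (its x) x 58 mm (its y) x 66 mm tall (z up), 0.3 to 0.5 kg and heaviest near its foot, with a key rib 12 mm wide standing 5 mm out of the lower part (8 to 24 mm above its foot) of its +y end; the foot edge is bevelled 2.5 mm; top face carries four small lights in a row along y, one red, the others dark; it starts on the bench, if present
- tray_mat (a point): centre of the mat in the blue ready tray, 6 mm above the bench; fixed tray 150 mm (x) x 190 mm (y), mat 140 x 180 mm, rim 22 mm above the bench
- grease_tin: bystander: round blue grease tin, 53 mm across, 38 mm tall, origin under its centre
- bearing_a: bystander: release bearing, 48 mm across, 18 mm tall, origin under its centre
- lining_pad_0: bystander: lining pad 40 x 61 x 14 mm, origin under its centre
- lining_pad_1: bystander: lining pad 40 x 61 x 14 mm, origin under its centre
Mind the look-alikes: they are no part of the job. What is shaped like the part that bears charged_1_mid but purple is not meant.

How it is judged (in metres and radians):
On the way, in this order (a step that is already met when the one before it is completed fails the run):
1. the collar stands at 0 while both charged packs are still in their bays (value of joint collar between -0.12 and 0.12 rad and distance of each of charged_1_mid, charged_2_mid from where it was at the start of the episode below 0.012 m), for 0.2 s.
2. both charged packs stand in the ready tray and every flat pack is fully home in a bay, the collar still at 0 (value of joint collar between -0.12 and 0.12 rad and x of charged_1_mid in the frame of tray_mat between -0.055 and 0.055 m and y of charged_1_mid in the frame of tray_mat between -0.075 and 0.075 m and z of charged_1_mid in the frame of tray_mat between 0.026 and 0.04 m and angle between each of charged_1_mid, charged_2_mid's own z axis and vertical below 0.15 rad and x of charged_2_mid in the frame of tray_mat between -0.055 and 0.055 m and y of charged_2_mid in the frame of tray_mat between -0.075 and 0.075 m and z of charged_2_mid in the frame of tray_mat between 0.026 and 0.04 m and (distance between flat_1_mid and bay_1 below 0.005 m or distance between flat_1_mid and bay_2 below 0.005 m or distance between flat_1_mid and bay_3 below 0.005 m or distance between flat_1_mid and bay_4 below 0.005 m) and angle between each of flat_1_mid, flat_2_mid, flat_3_mid's own z axis and vertical below 0.06 rad and (distance between flat_2_mid and bay_1 below 0.005 m or distance between flat_2_mid and bay_2 below 0.005 m or distance between flat_2_mid and bay_3 below 0.005 m or distance between flat_2_mid and bay_4 below 0.005 m) and (distance between flat_3_mid and bay_1 below 0.005 m or distance between flat_3_mid and bay_2 below 0.005 m or distance between flat_3_mid and bay_3 below 0.005 m or distance between flat_3_mid and bay_4 below 0.005 m)), for 0.2 s.
3. the collar stands at 7, packs in place (value of joint collar between 2.81216 and 3.05216 rad and x of charged_1_mid in the frame of tray_mat between -0.055 and 0.055 m and y of charged_1_mid in the frame of tray_mat between -0.075 and 0.075 m and z of charged_1_mid in the frame of tray_mat between 0.026 and 0.04 m and angle between each of charged_1_mid, charged_2_mid's own z axis and vertical below 0.15 rad and x of charged_2_mid in the frame of tray_mat between -0.055 and 0.055 m and y of charged_2_mid in the frame of tray_mat between -0.075 and 0.075 m and z of charged_2_mid in the frame of tray_mat between 0.026 and 0.04 m and (distance between flat_1_mid and bay_1 below 0.005 m or distance between flat_1_mid and bay_2 below 0.005 m or distance between flat_1_mid and bay_3 below 0.005 m or distance between flat_1_mid and bay_4 below 0.005 m) and angle between each of flat_1_mid, flat_2_mid, flat_3_mid's own z axis and vertical below 0.06 rad and (distance between flat_2_mid and bay_1 below 0.005 m or distance between flat_2_mid and bay_2 below 0.005 m or distance between flat_2_mid and bay_3 below 0.005 m or distance between flat_2_mid and bay_4 below 0.005 m) and (distance between flat_3_mid and bay_1 below 0.005 m or distance between flat_3_mid and bay_2 below 0.005 m or distance between flat_3_mid and bay_3 below 0.005 m or distance between flat_3_mid and bay_4 below 0.005 m)), for 0.2 s.
4. the start button is pressed right down with the collar at 7 and the packs in place (all of step 3 and value of joint start above 0.0045 m), for 0.05 s.
At the end, for the whole second after the job is handed in: Charged packs upright (0.15 rad) on the tray mat, centres within 55 mm (x) and 75 mm (y) of its middle; each flat pack home in a bay, centre within 5 mm of the bay point, upright within 0.06 rad; collar within 0.12 rad of number 7 (2.932 rad); start button let go (all of step 3 and value of joint start below 0.002 m); the robot touches nothing.
It fails at once if the start button is pressed down while the collar is not at 7 (value of joint start above 0.0045 m and not (value of joint collar between 2.81216 and 3.05216 rad)).
It fails at once if the grease tin is pushed more than 40 mm aside (distance of grease_tin from where it was at the start of the episode above 0.04 m).
It fails at once if the bearing is pushed more than 40 mm aside (distance of bearing_a from where it was at the start of the episode above 0.04 m).
It fails at once if the lining pad 0 is pushed more than 40 mm aside (distance of lining_pad_0 from where it was at the start of the episode above 0.04 m).
It fails at once if the lining pad 1 is pushed more than 40 mm aside (distance of lining_pad_1 from where it was at the start of the episode above 0.04 m).
Of flat_1, flat_2, flat_3 only 2 to 3 are there at a start; the rules pass over those that are not, and their reading is None.
At some moment in a run one of flat_1, flat_2, flat_3 may be knocked a few centimetres aside while the robot is not near it.
Once in a run the grip may slacken for a moment while it holds something.
It also fails if it takes over 210 s, if anything falls off the work surface, if the arm or the gripper's body presses on something with over 40 N, if the wrist force passes 120 N, or if a joint passes its speed limit or range.

## Robot

A 6-joint arm with a two-finger parallel gripper is mounted at the origin on a cart in front of the work surface, level with it; the furniture and walls round the work are solid. World frame = base frame: x ahead of the robot, y to its left, z up, the work surface at z = 0. Lengths are in mm, angles in rad, forces in N, time in s.
With the tool pointing down it reaches from about 275 to 1000 mm from the base axis. Payload 8.4 kg.
Tool frame: the origin (TCP) lies at the very end of the fingers, on their centre line; the grasp point (between the pads) lies 19 mm behind it; z points along the fingers, y is the direction in which the jaws open and shut (so a half turn about z gives the same grasp; the last joint's range is limited). The gripper opens to 85 mm and grips with 20 to 120 N. Pads are 22 mm wide; open, the fingers measure 114 mm over their backs; the gripper's body (76 mm by 85 mm) begins 54 mm behind the grasp point. The pads swing forward as they close: fully open they stand 13 mm farther back than shut.
Start: joints at [1.315, 0.353, 1.633, -0, 1.155, -0.002], TCP at [156.926, 604.981, 231.281] pointing down, gripper open.
Joint ranges: [-2.63, 2.63], [-0.92, 2.1], [0.06, 2.66], [-1.3, 4.44], [0, 2.69], [-3.02, 3.02]. Speed limits (rad/s): [2.22, 2.22, 2.79, 3.14, 3.14, 3.14].

## Interface

Orientations are given as [roll, pitch, yaw] about the fixed x, y, z axes, in that order (R = Rz(yaw) Ry(pitch) Rx(roll)).
In Python, from rig import readout, grab_frame, calibration, r gives the robot as it stands. The module is installed in compiled form; this text tells all that it offers.
- The arm moves only by the tool play_rows, never from a script. Its argument "rows" is a list of rows, each a list of 3 entries, a list of its own where there are three numbers: the closure in counts, from 0 (fully open) to 255 (shut), then the shift along the tool's x, y, z in cm, then the turn, a rotation vector about the tool's x, y, z in rad. In form: [[gripper, [dx, dy, dz], [rx, ry, rz]], ...]. A call has 1 to 12 rows; each row is the pose to reach, as a shift and turn from the pose commanded when the call began, along the tool's axes at that moment; what a row does not reach only later rows make up. A row lasts 1/12 s, in which the tool goes at most 41.7 mm and 7.16 degrees, less where a joint would pass 70% of its speed; a pose out of reach is approached as far as the arm can. A call with a gripper value outside its range is refused whole. The fingers move at their own pace and stop on an object; "squeeze" is the grip in N (left out, the last holds). Time passes only in rows, so rows that repeat a pose let the fingers close. It gives the time, the measured TCP pose, the force and the opening at its end, in the units of the state.
- readout.sense(): the state, without advancing time (a new reading comes with each control period).
- grab_frame(name): name is "scene" or "top" or "wrist"; returns (picture, depth): 480x640x3 uint8, red, green, blue; 480x640 float32, mm along the optical axis (not along the pixel's ray), 0 where there is no reading.
- calibration(name): a dict with "vfov" (degrees; the focal length in pixels is half the picture's height over the tangent of half this angle, whatever the lens; pixels are square), "cx", "cy" (the principal point, pixels), "cam_to_world" (4x4, takes a point from camera to world coordinates). Camera axes: x right, y down, z forward; pixel columns grow to the right and rows downward; lengths in mm; the calibration is good to about 2 mm. A picture is of the moment at which its call begins: read the wrist's pose just before it. calibration takes no time and is no camera call; for the wrist camera it gives the pose at the moment of the call.
- r.sign_off(): hands the job in, once; it reports no verdict.
The state is a dict: "clock": time; "qpos": joint angles; "qvel": joint speeds; "joint_efforts": joint torques, N m; "eef_pos": TCP position; "tcp_rot": TCP orientation; "contact_force": force on the tool from outside, world axes, zero at the start; "wrist_torque": the same for the moment, N m; "opening": opening from 0.0 (shut) to 1.0 (fully open).
Only numpy, scipy, OpenCV 4.12 (cv2) and the standard library are available. Lean on these libraries where they do the work, as an engineer would, in place of code of your own. Each camera call takes 0.05 s, during which the arm holds its last target.

## Working session

There is one attempt and no reset: what is moved stays moved. The work goes in short steps, Python scripts to look and compute and a tool call to move; the robot and the scene stay as the last step left them, time stands still between calls to the robot, and variables do not carry over. Pictures are saved under pics/ and viewed, and the job is handed in when it is done.

Besides the shell and the picture viewer there is one more tool, called after "Call:" as name(argument=value, ...) on one line, values as JSON. play_rows: Moves the arm, as the interface text tells. Its arguments: {"type":"object","properties":{"rows":{"type":"array"},"squeeze":{"type":"number"}},"required":["rows"]}

```bash
mkdir -p pics; ls
cat > h.py <<'E'
import numpy as np, cv2
from rig import readout, grab_frame, calibration, r
def snap(n,tag):
    c=calibration(n); im,d=grab_frame(n)
    cv2.imwrite(f'pics/{tag}.png',im[:,:,::-1]); np.savez(f'pics/{tag}.npz',im=im,d=d,T=c['cam_to_world'],v=c['vfov'],cx=c['cx'],cy=c['cy'])
    return im,d,c
def load(tag):
    z=np.load(f'pics/{tag}.npz'); return z['im'],z['d'],dict(vfov=float(z['v']),cx=float(z['cx']),cy=float(z['cy']),cam_to_world=z['T'])
def ray(c,u,v):
    f=240/np.tan(np.radians(c['vfov'])/2)
    T=np.array(c['cam_to_world']); d=np.array([(u-c['cx'])/f,(v-c['cy'])/f,1.])
    return T[:3,3],T[:3,:3]@d
def onz(c,u,v,z):
    o,d=ray(c,u,v); return o+d*(z-o[2])/d[2]
def pt(c,d,u,v):
    o,dd=ray(c,u,v); return o+dd*d[int(v),int(u)]
def cloud(c,d):
    f=240/np.tan(np.radians(c['vfov'])/2); T=np.array(c['cam_to_world'])
    v,u=np.mgrid[0:480,0:640]
    P=np.stack([(u-c['cx'])/f*d,(v-c['cy'])/f*d,d],-1)
    return P@T[:3,:3].T+T[:3,3]
E
python3 - <<'E'
from h import *
for n in ('scene','top','wrist'):
    im,d,c=snap(n,n+'0'); print(n,c)
print(readout.sense())
E
```

```text
pics
scene {'vfov': 45.662309396081795, 'cx': 314.1537508076947, 'cy': 239.95107716210768, 'cam_to_world': array([[ 7.26931487e-01, -5.12257671e-01,  4.57343078e-01,
        -1.21121308e+02],
       [-6.86626871e-01, -5.31833724e-01,  4.95677749e-01,
        -6.83915157e+02],
       [-1.06842574e-02, -6.74347810e-01, -7.38336561e-01,
         1.05028404e+03],
       [ 0.00000000e+00,  0.00000000e+00,  0.00000000e+00,
         1.00000000e+00]])}
top {'vfov': 57.98350525205158, 'cx': 324.7309195122776, 'cy': 238.4934341592952, 'cam_to_world': array([[-2.69973089e-02, -9.95201058e-01,  9.40531703e-02,
         3.71013580e+02],
       [-9.99626437e-01,  2.72780921e-02,  1.70076606e-03,
        -5.43876246e+01],
       [-4.25819523e-03, -9.39721194e-02, -9.95565723e-01,
         1.32155350e+03],
       [ 0.00000000e+00,  0.00000000e+00,  0.00000000e+00,
         1.00000000e+00]])}
wrist {'vfov': 58.28715224748256, 'cx': 319.83903779094476, 'cy': 237.46546664262425, 'cam_to_world': array([[ 2.50500346e-01,  9.22083341e-01,  2.94977776e-01,
         8.11609169e+01],
       [ 9.68115975e-01,
[... 204 characters left out ...]

         1.00000000e+00]])}
{'clock': 0.15, 'qpos': array([ 1.31459098e+00,  3.53476599e-01,  1.63394933e+00, -2.13426143e-05,
        1.15519671e+00, -2.42778646e-03]), 'qvel': array([-0.00142257, -0.00026651, -0.00231732,  0.00158358,  0.00106141,
        0.00026775]), 'joint_efforts': array([ 1.22277987e-03, -6.05640292e+01, -3.42337203e+01,  1.79612698e-04,
        6.11936426e-03,  3.34073974e-06]), 'eef_pos': array([156.8475219 , 604.63333392, 230.74790191]), 'tcp_rot': array([-3.14056263e+00,  1.70162971e-05,  2.88782373e+00]), 'contact_force': array([ 0.04182553, -0.23426689,  0.96159589]), 'wrist_torque': array([-0.02823443, -0.03093924, -0.02605092]), 'opening': 0.9985297754703039}
```

View pics/top0.png

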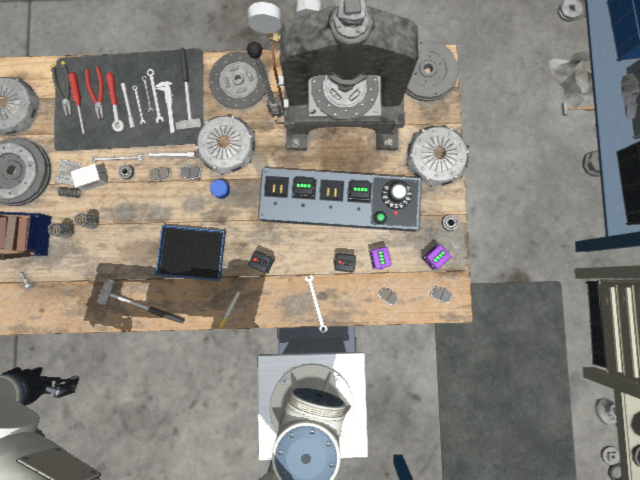

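View pics/scene0.png

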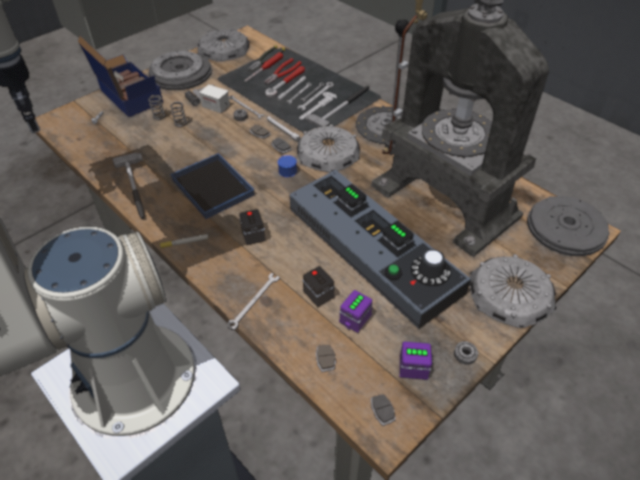

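View pics/wrist0.png

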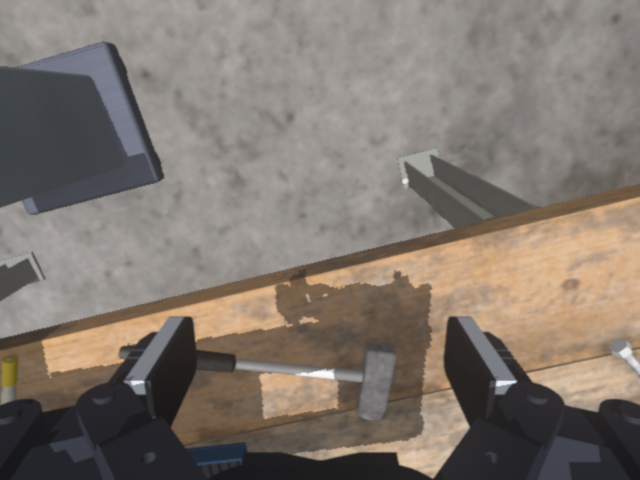

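The top view shows charged packs in bays 1 and 3 (359,188 and 305,186), with bays 2 and 4 empty. Flat packs are at (262,259) and (345,260), purple decoys at (381,257) and (436,256), the tray at (191,251), and the collar at (399,192).

Run:
```python
from h import *
im,d,c=load('top0'); P=cloud(c,d)
z=P[...,2]; roi=np.zeros(z.shape,bool); roi[160:290,150:470]=True
hsv=cv2.cvtColor(im,cv2.COLOR_RGB2HSV)
def show(name,m,mn=15):
    n,l,s,ce=cv2.connectedComponentsWithStats((m&roi).astype(np.uint8))
    for i in range(1,n):
        if s[i,4]>=mn:
            q=P[l==i]; print(name,s[i,4],ce[i].round(1),np.median(q,0).round(1), cv2.minAreaRect(q[:,:2].astype(np.float32)))
show('deck',(z>50)&(z<70)&(z>52),200)
show('top100',(z>90)&(z<112),50)
show('z66',(z>56)&(z<76),100)
show('z14+',(z>9)&(z<50),60)
g=(hsv[...,0]>45)&(hsv[...,0]<75)&(hsv[...,1]>150)&(hsv[...,2]>120)
show('green',g,3)
rd=((hsv[...,0]<8)|(hsv[...,0]>172))&(hsv[...,1]>150)&(hsv[...,2]>120)
show('red',rd,3)
show('blue',(hsv[...,0]>100)&(hsv[...,0]<125)&(hsv[...,1]>140),20)
big=cv2.resize(im[155:290,140:470],None,fx=2.4,fy=2.4,interpolation=cv2.INTER_CUBIC); cv2.imwrite('pics/z.png',big[:,:,::-1])
```

```text
deck 6380 [341.1 200.8] [ 591.8 -107.4   59.9] ((609.2408447265625, -98.79183959960938), (476.58197021484375, 157.0011749267578), 84.6676254272461)
deck 336 [437.7 256.5] [ 428.8 -378.1   65.2] ((429.8108215332031, -379.95928955078125), (48.85655212402344, 60.420841217041016), 41.341278076171875)
deck 342 [380.6 257.4] [ 431.  -212.9   65.2] ((430.8198547363281, -213.2887420654297), (59.33584976196289, 50.478919982910156), 10.658880233764648)
deck 330 [259.9 261.3] [429.  137.2  64.9] ((429.5459289550781, 139.5245361328125), (60.29755783081055, 50.536434173583984), 62.45631408691406)
deck 334 [344.7 262.4] [ 419.2 -108.7   65.2] ((418.9607238769531, -108.47815704345703), (58.430091857910156, 50.702430725097656), 81.76920318603516)
top100 350 [303.  185.7] [639.5   5.9  99.3] ((641.6474609375, 6.263643264770508), (58.658870697021484, 51.40945053100586), 85.65714263916016)
top100 349 [359.6 189.4] [ 625.  -156.4   99.2] ((626.2056274414062, -155.88092041015625), (58.48602294921875, 52.397159576416016), 82.67018127441406)
top100 252 [397.9 191.6] [ 614.5 -264.   107.7] ((614.8564453125,
[... 2840 characters left out ...]
3 [363.3 189. ] [ 625.8 -165.7  101. ] ((625.137939453125, -166.52545166015625), (6.32047176361084, 0.9581571221351624), 25.62165069580078)
red 4 [394.8 212.2] [ 560.8 -260.3   63.3] ((561.8949584960938, -260.3187255859375), (2.6167149543762207, 8.399283409118652), 57.54238510131836)
red 10 [254.8 259.1] [435.4 151.6  65.5] ((435.4306945800781, 152.74774169921875), (7.990101337432861, 6.095218658447266), 88.76058959960938)
red 10 [339.8 261.5] [421.6 -94.6  65.3] ((421.4033203125, -94.62771606445312), (5.8842453956604, 8.63720417022705), 88.42495727539062)
blue 142 [220.5 189.2] [650.2 257.8  35.4] ((512.9521484375, 120.92445373535156), (448.69775390625, 46.83868408203125), 45.0457878112793)
```

View pics/z.png

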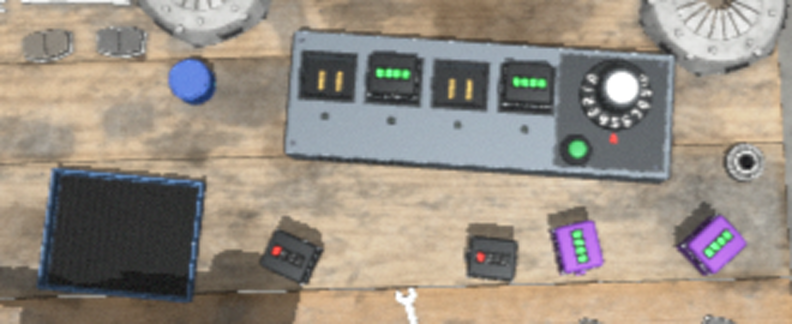

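```bash
cat >> h.py <<'E'
def Rt(rpy):
    from scipy.spatial.transform import Rotation as Ro
    return Ro.from_euler('xyz',rpy)
def go(x,y,z,psi):
    """delta (cm, tool axes) and rotvec to TCP pose pointing down with yaw psi"""
    s=readout.sense(); R=Rt(s['tcp_rot']); G=Rt([np.pi,0,psi])
    d=R.inv().apply(np.array([x,y,z])-s['eef_pos'])/10
    rv=(R.inv()*G).as_rotvec()
    print('delta cm',d.round(2),'rv',rv.round(3),'| at',s['eef_pos'].round(1),s['tcp_rot'].round(3),'F',s['contact_force'].round(1),'op',round(s['opening'],3),'t',round(s['clock'],2),'q',s['qpos'].round(2))
E
python3 - <<'E'
from h import *
im,d,c=load('top0'); P=cloud(c,d)
for lo in (100,150,250,400):
    m=(P[...,2]>lo)&(P[...,0]>500)&(abs(P[...,1])<500); m[:,:255]=0
    q=P[m]; 
    mm=m.copy(); mm[155:]=0; q=P[mm]; print(lo,q[:,0].min(),q[:,1].min(),q[:,1].max(),q[:,2].max())
go(614,-264,260,0.165)
E
```

```text
100 777.8996068865303 -275.47856027006515 109.35098635647124 569.3741095396933
150 777.8996068865303 -275.47856027006515 96.55586335713296 569.3741095396933
250 815.2369343968023 -264.60216212591854 96.55586335713296 569.3741095396933
400 819.5993281383932 -263.6608336728197 91.35187325163339 569.3741095396933
delta cm [-66.06 -72.61  -2.85] rv [-0.000e+00  1.000e-03  2.723e+00] | at [156.8 604.6 230.7] [-3.141  0.     2.888] F [ 0.  -0.2  1. ] op 0.999 t 0.15 q [ 1.31  0.35  1.63 -0.    1.16 -0.  ]
```

Call:
play_rows(rows=[[0,[-66,-72.6,-3],[0,0,2.72]],[0,[-66,-72.6,-3],[0,0,2.72]],[0,[-66,-72.6,-3],[0,0,2.72]],[0,[-66,-72.6,-3],[0,0,2.72]],[0,[-66,-72.6,-3],[0,0,2.72]],[0,[-66,-72.6,-3],[0,0,2.72]],[0,[-66,-72.6,-3],[0,0,2.72]],[0,[-66,-72.6,-3],[0,0,2.72]],[0,[-66,-72.6,-3],[0,0,2.72]],[0,[-66,-72.6,-3],[0,0,2.72]],[0,[-66,-72.6,-3],[0,0,2.72]],[0,[-66,-72.6,-3],[0,0,2.72]]], squeeze=60)

```text
clock: 1.15
eef_pos: [389.8, 160.7, 246.8]
tcp_rot: [3.141, -0.0, 1.382]
contact_force: [1.2, 1.2, -0.4]
opening: 1.001
```

```bash
python3 -c "
from h import *
go(614,-264,260,0.165)"
```

```text
delta cm [-37.5   30.    -1.32] rv [ 0.    -0.     1.217] | at [389.8 160.7 246.8] [ 3.141 -0.     1.382] F [ 1.2  1.2 -0.4] op 1.001 t 1.15 q [0.39 0.01 2.02 0.   1.11 0.58]
```

Call:
play_rows(rows=[[0,[-37.5,30,-1.3],[0,0,1.22]],[0,[-37.5,30,-1.3],[0,0,1.22]],[0,[-37.5,30,-1.3],[0,0,1.22]],[0,[-37.5,30,-1.3],[0,0,1.22]],[0,[-37.5,30,-1.3],[0,0,1.22]],[0,[-37.5,30,-1.3],[0,0,1.22]],[0,[-37.5,30,-1.3],[0,0,1.22]],[0,[-37.5,30,-1.3],[0,0,1.22]],[0,[-37.5,30,-1.3],[0,0,1.22]],[0,[-37.5,30,-1.3],[0,0,1.22]],[0,[-37.5,30,-1.3],[0,0,1.22]],[0,[-37.5,30,-1.3],[0,0,1.22]]])

```text
clock: 2.15
eef_pos: [617.6, -264.8, 259.1]
tcp_rot: [3.14, -0.0, 0.166]
contact_force: [-0.4, -0.7, -0.3]
opening: 1.001
```

```bash
python3 -c "
from h import *
go(614,-264,260,0.165)
im,d,c=snap('wrist','w1')
cv2.imwrite('pics/w1r.png',im[::-1,::-1,::-1])"
```

```text
delta cm [-0.34 -0.14 -0.09] rv [ 0.001 -0.     0.001] | at [ 617.6 -264.8  259.1] [ 3.14  -0.     0.166] F [-0.4 -0.7 -0.3] op 1.001 t 2.15 q [-0.41  0.4   1.5  -0.    1.24  1.  ]
```

View pics/w1r.png

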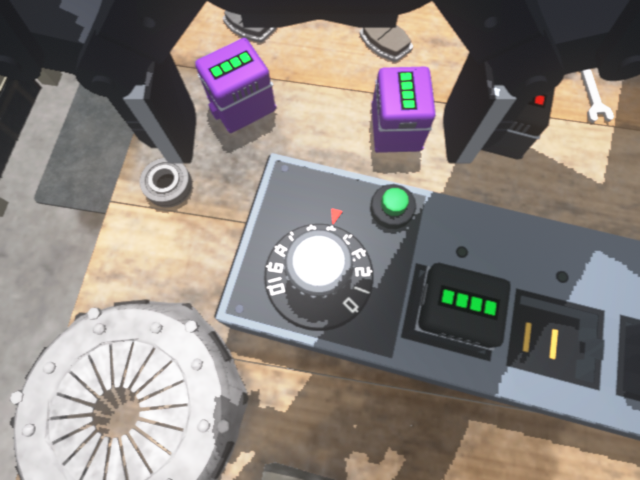

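```bash
cat >> h.py <<'E'
def rectify(im,c,x0,y0,z,half,px):
    """top-down picture at plane z: up=+x, left=+y"""
    n=int(2*half*px); q=[(x0+half,y0+half),(x0+half,y0-half),(x0-half,y0-half),(x0-half,y0+half)]
    T=np.linalg.inv(np.array(c['cam_to_world'])); f=240/np.tan(np.radians(c['vfov'])/2)
    src=[]
    for x,y in q:
        p=T@[x,y,z,1]; src.append([f*p[0]/p[2]+c['cx'],f*p[1]/p[2]+c['cy']])
    M=cv2.getPerspectiveTransform(np.float32(src),np.float32([[0,0],[n,0],[n,n],[0,n]]))
    return cv2.warpPerspective(im,M,(n,n),flags=cv2.INTER_CUBIC)
E
python3 - <<'E'
from h import *
im,d,c=load('w1'); P=cloud(c,d); z=P[...,2]
m=(abs(z-108)<4)&(np.hypot(P[...,0]-614,P[...,1]+264)<40)
(u,v),rr=cv2.minEnclosingCircle(np.argwhere(m)[:,::-1].astype(np.float32)); print('white top',onz(c,u,v,108),rr)
cv2.imwrite('pics/r1.png',rectify(im,c,600,-262,67,90,3.3)[:,:,::-1])
hsv=cv2.cvtColor(im,cv2.COLOR_RGB2HSV)
rd=((hsv[...,0]<8)|(hsv[...,0]>172))&(hsv[...,1]>130)&(hsv[...,2]>100)&(z>50)&(z<70)
v,u=np.nonzero(rd);print('red',onz(c,u.mean(),v.mean(),60),len(u))
g=(hsv[...,0]>45)&(hsv[...,0]<75)&(hsv[...,1]>100)&(hsv[...,2]>80)
n,l,s,ce=cv2.connectedComponentsWithStats(g.astype(np.uint8))
for i in range(1,n):
    if s[i,4]>60: print('green',s[i,4],np.median(P[l==i],0).round(1))
E
```

```text
white top [ 616.68758872 -265.35745917  108.        ] 34.630828857421875
red [ 483.06505309 -168.73743957   60.        ] 139
green 166 [ 627.5 -141.6  100. ]
green 167 [ 626.5 -151.7  100.1]
green 164 [ 625.5 -161.6  100.1]
green 164 [ 624.7 -171.5  100.1]
green 594 [ 549.5 -214.3   80.9]
green 405 [ 430.6 -213.9   66.1]
green 397 [ 430.1 -380.8   66.1]
```

View pics/r1.png

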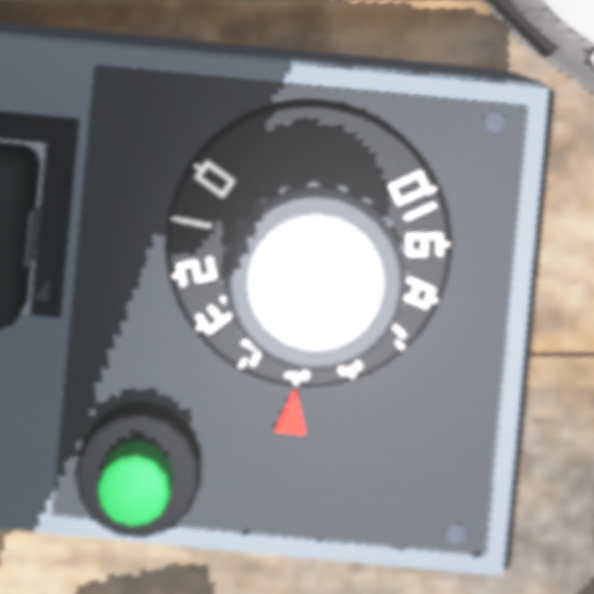

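The rectified view shows 5 opposite the red mark: the angle from 0 to the mark is about 120°, which is 5 x 24°. The collar axis is at (616.7, -265.4) and the button matches its given offset. Next I go down and grip the collar.

Call:
play_rows(rows=[[0,[-0.1,0,4],[0,0,0]],[0,[-0.1,0,8],[0,0,0]],[0,[-0.1,0,12],[0,0,0]],[0,[-0.1,0,15],[0,0,0]],[0,[-0.1,0,17],[0,0,0]],[0,[-0.1,0,18.4],[0,0,0]],[0,[-0.1,0,18.4],[0,0,0]],[200,[-0.1,0,18.4],[0,0,0]],[200,[-0.1,0,18.4],[0,0,0]],[200,[-0.1,0,18.4],[0,0,0]],[200,[-0.1,0,18.4],[0,0,0]],[200,[-0.1,0,18.4],[0,0,0]]], squeeze=60)

```text
clock: 3.2
eef_pos: [618.2, -265.3, 79.5]
tcp_rot: [3.133, -0.006, 0.168]
contact_force: [-0.4, -15.1, 4.7]
opening: 0.581
```

```bash
python3 -c "
from h import *
go(616.7,-265.4,74,0.165+2.094)"
```

```text
delta cm [-0.15 -0.02  0.55] rv [ 0.012  0.005 -2.091] | at [ 618.2 -265.3   79.5] [ 3.133 -0.006  0.168] F [ -0.4 -15.1   4.7] op 0.581 t 3.2 q [-0.41  0.58  1.64 -0.    0.91  1.  ]
```

Call:
play_rows(rows=[[200,[0,0,0],[0,0,-0.12]],[200,[0,0,0],[0,0,-0.24]],[200,[0,0,0],[0,0,-0.36]],[200,[0,0,0],[0,0,-0.48]],[200,[0,0,0],[0,0,-0.6]],[200,[0,0,0],[0,0,-0.72]],[200,[0,0,0],[0,0,-0.84]],[200,[0,0,0],[0,0,-0.96]],[200,[0,0,0],[0,0,-1.08]],[200,[0,0,0],[0,0,-1.2]],[200,[0,0,0],[0,0,-1.32]],[200,[0,0,0],[0,0,-1.44]]])

```text
clock: 4.2
eef_pos: [615.7, -263.4, 79.4]
tcp_rot: [3.14, 0.004, 1.614]
contact_force: [-10.2, -7.7, 14.8]
opening: 0.587
```

Call:
play_rows(rows=[[200,[0,0,0],[0,0,-0.12]],[200,[0,0,0],[0,0,-0.24]],[200,[0,0,0],[0,0,-0.36]],[200,[0,0,0],[0,0,-0.48]],[200,[0,0,0],[0,0,-0.6]],[200,[0,0,0],[0,0,-0.66]],[200,[0,0,0],[0,0,-0.66]],[200,[0,0,0],[0,0,-0.66]]])

```text
clock: 4.87
eef_pos: [614.4, -263.9, 79.4]
tcp_rot: [-3.139, 0.003, 2.269]
contact_force: [-14.7, -10.9, 18.1]
opening: 0.579
```

```bash
python3 -c "
from h import *
go(616.7,-265.4,74,0.165+2.094)"
```

```text
delta cm [-0.27  0.08  0.54] rv [-0.003  0.003  0.01 ] | at [ 614.4 -263.9   79.4] [-3.139e+00  3.000e-03  2.269e+00] F [-14.7 -10.9  18.1] op 0.579 t 4.87 q [-0.41  0.58  1.64 -0.01  0.92 -1.1 ]
```

Call:
play_rows(rows=[[0,[0,0,0],[0,0,0]],[0,[0,0,0],[0,0,0]],[0,[0,0,0],[0,0,0]],[0,[0,0,0],[0,0,0]],[0,[0,0,-4],[0,0,0]],[0,[0,0,-8],[0,0,0]],[0,[0,0,-12],[0,0,0]],[0,[0,0,-16],[0,0,0]],[0,[0,0,-18],[0,0,0]],[0,[0,0,-18],[0,0,0]]])

```text
clock: 5.7
eef_pos: [618.1, -261.7, 262.2]
tcp_rot: [3.137, 0.009, 2.268]
contact_force: [0.2, 0.2, -0.2]
opening: 0.999
```

```bash
python3 -c "
from h import *
im,d,c=snap('wrist','w2')
cv2.imwrite('pics/r2.png',rectify(im,c,600,-262,67,90,3.3)[:,:,::-1])
go(616.7,-265.4,74,0.165+2.094)"
```

```text
delta cm [-0.21 -0.34 18.5 ] rv [0.003 0.005 0.009] | at [ 617.  -261.2  259. ] [3.139 0.005 2.268] F [-0.2  0.  -0.3] op 1.001 t 5.75 q [-0.4   0.4   1.51  0.    1.23 -1.1 ]
```

View pics/r2.png

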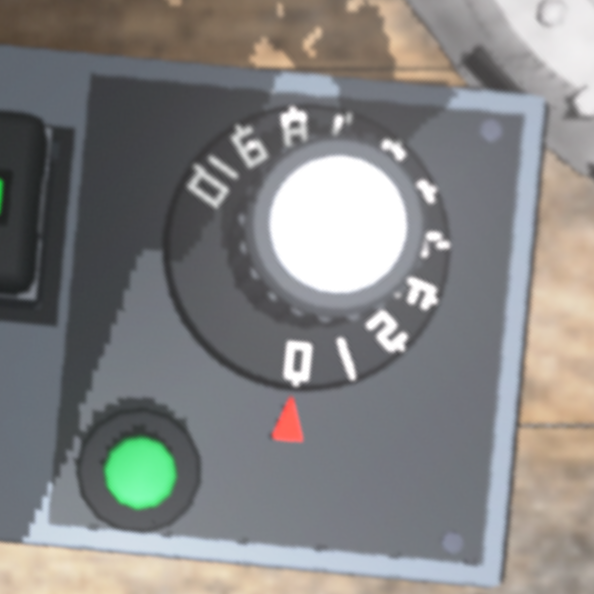

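View pics/w2.png

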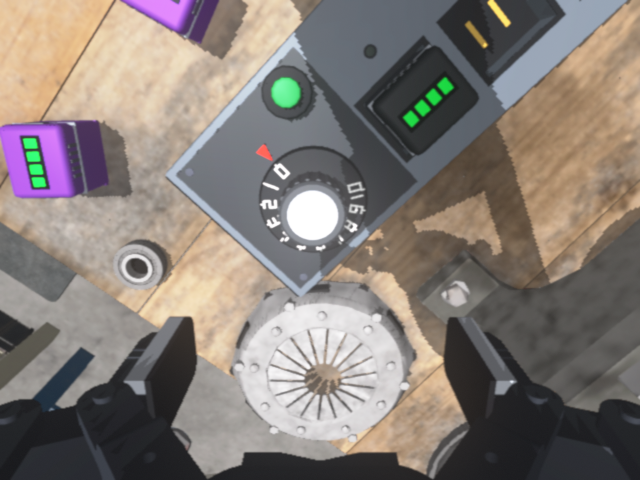

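```bash
python3 -c "
from h import *
go(626.2,-156.2,240,1.477)"
```

```text
delta cm [7.46 7.44 1.89] rv [0.005 0.004 0.791] | at [ 617.  -261.2  259. ] [3.139 0.005 2.268] F [-0.2  0.  -0.3] op 1.001 t 5.75 q [-0.4   0.4   1.51  0.    1.23 -1.1 ]
```

Call:
play_rows(rows=[[0,[7.5,7.4,1.9],[0,0,0.79]],[0,[7.5,7.4,1.9],[0,0,0.79]],[0,[7.5,7.4,1.9],[0,0,0.79]],[0,[7.5,7.4,1.9],[0,0,0.79]],[0,[7.5,7.4,1.9],[0,0,0.79]],[0,[7.5,7.4,1.9],[0,0,0.79]],[0,[7.5,7.4,1.9],[0.004,0.004,0.79]],[0,[7.5,7.4,1.9],[0.004,0.004,0.79]],[0,[7.5,7.4,1.9],[0.004,0.004,0.79]]])

```text
clock: 6.5
eef_pos: [623.4, -155.5, 235.2]
tcp_rot: [-3.135, -0.002, 1.48]
contact_force: [0.2, 0.3, 0.0]
opening: 1.002
```

Run:
```python
from h import *
im,d,c=snap('wrist','w3')
go(626.2,-156.2,66,1.477)
P=cloud(c,d); z=P[...,2]
# top faces z~100
m=(z>95)&(z<106)&(P[...,0]>560)&(P[...,0]<700)
n,l,s,ce=cv2.connectedComponentsWithStats(m.astype(np.uint8))
for i in range(1,n):
    if s[i,4]>800: q=P[l==i]; print(s[i,4],np.median(q[:,2]),cv2.minAreaRect(q[:,:2].astype(np.float32)))
# deep well floors
m=(z>25)&(z<45)&(P[...,0]>560)&(P[...,0]<700)
n,l,s,ce=cv2.connectedComponentsWithStats(m.astype(np.uint8))
for i in range(1,n):
    if s[i,4]>800: q=P[l==i]; print('well',s[i,4],np.median(q[:,2]),cv2.minAreaRect(q[:,:2].astype(np.float32)))
hsv=cv2.cvtColor(im,cv2.COLOR_RGB2HSV)
g=(hsv[...,0]>45)&(hsv[...,0]<75)&(hsv[...,1]>100)&(hsv[...,2]>80)
n,l,s,ce=cv2.connectedComponentsWithStats(g.astype(np.uint8))
for i in range(1,n):
    if s[i,4]>60: print('green',s[i,4],np.median(P[l==i],0).round(1), onz(c,*ce[i],100).round(1))
```

```text
delta cm [-0.07  0.39 16.95] rv [-0.007 -0.002  0.003] | at [ 623.5 -155.6  235.5] [-3.135e+00 -2.000e-03  1.480e+00] F [ 0.9 -0.   0.2] op 0.998 t 6.55 q [-0.25  0.38  1.58  0.    1.18 -0.16]
5837 99.20609340321585 ((625.8721923828125, -156.24111938476562), (57.95393753051758, 49.690696716308594), 84.74163055419922)
well 6492 34.00974627952186 ((633.5455322265625, -72.31786346435547), (67.3435287475586, 53.27108383178711), 84.64408874511719)
well 2726 28.95683190835277 ((679.5030517578125, -390.3330383300781), (40.9724235534668, 112.982666015625), 0.016656385734677315)
green 190 [ 627.4 -141.5  100.1] [ 627.4 -141.5  100. ]
green 189 [ 626.5 -151.6  100.2] [ 626.4 -151.7  100. ]
green 188 [ 625.6 -161.5   99.9] [ 625.6 -161.4  100. ]
green 189 [ 624.8 -171.4  100.1] [ 624.7 -171.3  100. ]
green 690 [ 548.8 -212.1   80.9] [ 554.1 -203.4  100. ]
green 538 [ 431.5 -213.8   66. ] [ 452.9 -198.9  100. ]
```

View pics/w3.png

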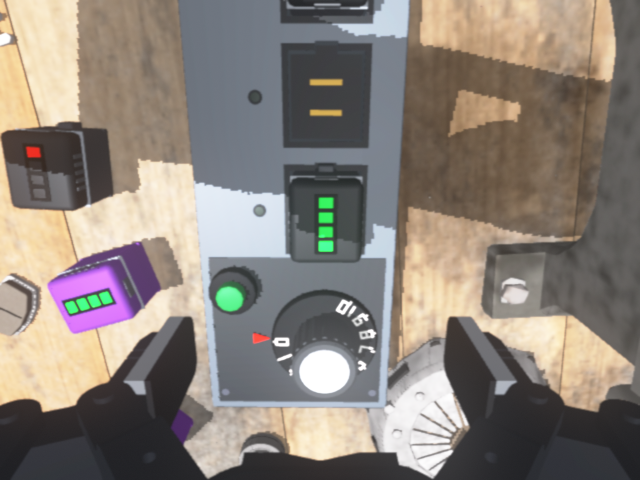

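Call:
play_rows(rows=[[0,[-0.07,0.24,4],[-0.007,0,0]],[0,[-0.07,0.24,8],[-0.007,0,0]],[0,[-0.07,0.24,12],[-0.007,0,0]],[0,[-0.07,0.24,15.5],[-0.007,0,0]],[0,[-0.07,0.24,16.7],[-0.007,0,0]],[0,[-0.07,0.24,16.7],[-0.007,0,0]],[0,[-0.07,0.24,16.7],[-0.007,0,0]],[0,[-0.07,0.24,16.7],[-0.007,0,0]],[0,[-0.07,0.24,16.7],[-0.007,0,0]]])

```text
clock: 7.3
eef_pos: [627.1, -156.8, 72.2]
tcp_rot: [3.136, -0.001, 1.478]
contact_force: [0.1, -0.7, 1.0]
opening: 1.0
```

Run:
```python
from h import *
go(625.9,-156.4,66,1.478)
```

```text
delta cm [ 0.03 -0.13  0.61] rv [ 0.006 -0.001  0.   ] | at [ 627.1 -156.8   72.2] [ 3.136e+00 -1.000e-03  1.478e+00] F [ 0.1 -0.7  1. ] op 1.0 t 7.3 q [-0.25  0.56  1.7   0.    0.87 -0.16]
```

Call:
play_rows(rows=[[0,[0,-0.1,0.6],[0.006,0,0]],[0,[0,-0.1,0.6],[0.006,0,0]],[0,[0,-0.1,0.6],[0.006,0,0]],[200,[0,-0.1,0.6],[0.006,0,0]],[200,[0,-0.1,0.6],[0.006,0,0]],[200,[0,-0.1,0.6],[0.006,0,0]],[200,[0,-0.1,0.6],[0.006,0,0]],[200,[0,-0.1,0.6],[0.006,0,0]],[200,[0,-0.1,0.6],[0.006,0,0]]], squeeze=70)

```text
clock: 8.05
eef_pos: [625.1, -156.4, 64.1]
tcp_rot: [-3.139, -0.002, 1.478]
contact_force: [0.5, 0.3, 5.0]
opening: 0.575
```

Run:
```python
from h import *
go(625.9,-156.4,66,1.478)
```

```text
delta cm [ 0.01  0.08 -0.19] rv [-0.003 -0.002 -0.   ] | at [ 625.1 -156.4   64.1] [-3.139e+00 -2.000e-03  1.478e+00] F [0.5 0.3 5. ] op 0.575 t 8.05 q [-0.25  0.57  1.71  0.    0.87 -0.16]
```

Call:
play_rows(rows=[[200,[0,0,-0.5],[0,0,0]],[200,[0,0,-1.5],[0,0,0]],[200,[0,0,-3],[0,0,0]],[200,[0,0,-5],[0,0,0]],[200,[0,0,-7.5],[0,0,0]],[200,[0,0,-10],[0,0,0]],[200,[0,0,-12],[0,0,0]],[200,[0,0,-14],[0,0,0]],[200,[0,0,-14],[0,0,0]],[200,[0,0,-14],[0,0,0]]])

```text
clock: 8.88
eef_pos: [624.7, -156.6, 203.7]
tcp_rot: [-3.138, -0.002, 1.478]
contact_force: [-0.1, -0.0, -6.5]
opening: 0.574
```

Run:
```python
from h import *
go(468,398,200,1.45)
im,d,c=snap('wrist','w4')
```

```text
delta cm [ 53.76 -20.75   0.55] rv [-0.004 -0.002  0.028] | at [ 624.7 -156.6  203.7] [-3.138e+00 -2.000e-03  1.478e+00] F [-0.1 -0.  -6.5] op 0.574 t 8.88 q [-0.25  0.41  1.61  0.    1.12 -0.16]
```

View pics/w4.png

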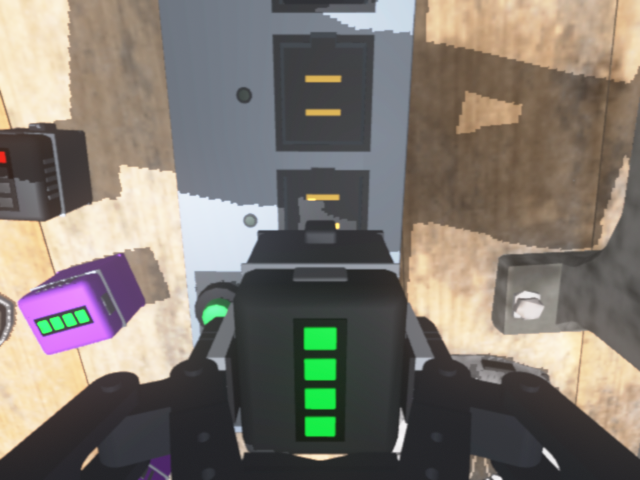

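Call:
play_rows(rows=[[200,[3,-1.2,0],[0,0,0]],[200,[6.5,-2.5,0],[0,0,0]],[200,[10,-3.9,0],[0,0,0]],[200,[13.5,-5.2,0],[0,0,0]],[200,[17,-6.6,0],[0,0,0]],[200,[20.5,-7.9,0],[0,0,0]],[200,[24,-9.3,0],[0,0,0]],[200,[27.5,-10.6,0],[0,0,0]],[200,[31,-12,0],[0,0,0]],[200,[34.5,-13.3,0],[0,0,0]],[200,[38,-14.7,0],[0,0,0]],[200,[41.5,-16,0],[0,0,0]]], squeeze=100)

```text
clock: 9.93
eef_pos: [501.9, 272.4, 202.8]
tcp_rot: [-3.134, 0.0, 1.478]
contact_force: [0.4, -0.3, -3.8]
opening: 0.57
```

Run:
```python
from h import *
go(468,398,100,1.45)
```

```text
delta cm [12.19 -4.47 10.32] rv [-0.007  0.     0.028] | at [501.9 272.4 202.8] [-3.134  0.     1.478] F [ 0.4 -0.3 -3.8] op 0.57 t 9.93 q [0.49 0.3  1.77 0.   1.07 0.58]
```

Call:
play_rows(rows=[[200,[4,-1.5,0],[0,0,0]],[200,[8,-3,0],[0,0,0]],[200,[11,-4.2,0],[0,0,0.028]],[200,[12.2,-4.6,2],[0,0,0.028]],[200,[12.2,-4.6,5],[0,0,0.028]],[200,[12.2,-4.6,8],[0,0,0.028]],[200,[12.2,-4.6,10.3],[0,0,0.028]],[200,[12.2,-4.6,10.3],[0,0,0.028]],[200,[12.2,-4.6,10.3],[0,0,0.028]]])

```text
clock: 10.68
eef_pos: [467.6, 396.0, 100.0]
tcp_rot: [-3.133, 0.002, 1.45]
contact_force: [-0.6, -0.3, -3.4]
opening: 0.573
```

Run:
```python
from h import *
go(468,398,37,1.45)
im,d,c=snap('wrist','w5')
```

```text
delta cm [0.21 0.07 6.3 ] rv [-0.008  0.002 -0.   ] | at [467.6 396.  100. ] [-3.133e+00  2.000e-03  1.450e+00] F [-0.6 -0.3 -3.4] op 0.573 t 10.68 q [0.7  0.49 1.76 0.01 0.91 0.82]
```

View pics/w5.png

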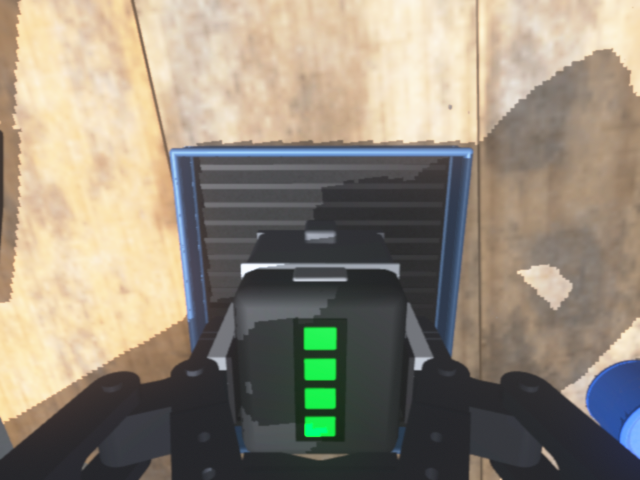

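Run:
```python
from h import *
im,d,c=load('w5')
for p in ((172,150),(470,152)): print(onz(c,*p,22))
```

```text
[399.22905386 458.85810339  22.        ]
[548.17254434 439.98714253  22.        ]
```

Call:
play_rows(rows=[[200,[0.1,0,2],[-0.004,0,0]],[200,[0.1,0,4],[-0.006,0,0]],[200,[0.1,0,5.5],[-0.006,0,0]],[200,[0.1,0,6.3],[-0.006,0,0]],[200,[0.1,0,6.3],[-0.006,0,0]],[200,[0.1,0,6.3],[-0.006,0,0]]])

```text
clock: 11.23
eef_pos: [469.8, 399.0, 40.6]
tcp_rot: [3.139, -0.003, 1.45]
contact_force: [-0.2, -0.1, -4.3]
opening: 0.573
```

Run:
```python
from h import *
go(468,398,37,1.45)
```

```text
delta cm [-0.12 -0.17  0.36] rv [ 0.003 -0.003 -0.   ] | at [469.8 399.   40.6] [ 3.139e+00 -3.000e-03  1.450e+00] F [-0.2 -0.1 -4.3] op 0.573 t 11.23 q [0.7  0.57 1.78 0.   0.79 0.82]
```

Call:
play_rows(rows=[[200,[0,0,0.3],[0,0,0]],[200,[0,0,0.5],[0,0,0]],[200,[0,0,0.5],[0,0,0]],[0,[0,0,0.5],[0,0,0]],[0,[0,0,0.5],[0,0,0]],[0,[0,0,0.5],[0,0,0]],[0,[0,0,0.5],[0,0,0]],[0,[0,0,-3],[0,0,0]],[0,[0,0,-7],[0,0,0]],[0,[0,0,-11],[0,0,0]],[0,[0,0,-15],[0,0,0]],[0,[0,0,-18],[0,0,0]]])

```text
clock: 12.23
eef_pos: [469.3, 398.8, 223.2]
tcp_rot: [3.138, -0.004, 1.45]
contact_force: [0.1, 0.8, -0.1]
opening: 0.997
```

Run:
```python
from h import *
go(641.4,5.7,240,1.478)
im,d,c=snap('wrist','w6')
P=cloud(c,d); z=P[...,2]
m=(z>66)&(z<80)
n,l,s,ce=cv2.connectedComponentsWithStats(m.astype(np.uint8))
for i in range(1,n):
    if s[i,4]>800: q=P[l==i]; print(s[i,4],np.median(q[:,2]),cv2.minAreaRect(q[:,:2].astype(np.float32)))
```

```text
delta cm [-36.94  21.83  -1.75] rv [ 0.004 -0.004 -0.028] | at [469.3 398.8 223.2] [ 3.138 -0.004  1.45 ] F [ 0.1  0.8 -0.1] op 0.997 t 12.23 q [0.7  0.34 1.67 0.   1.13 0.82]
5376 71.21580885097708 ((470.1450500488281, 399.8813171386719), (56.682029724121094, 50.772823333740234), 82.9638442993164)
```

View pics/w6.png

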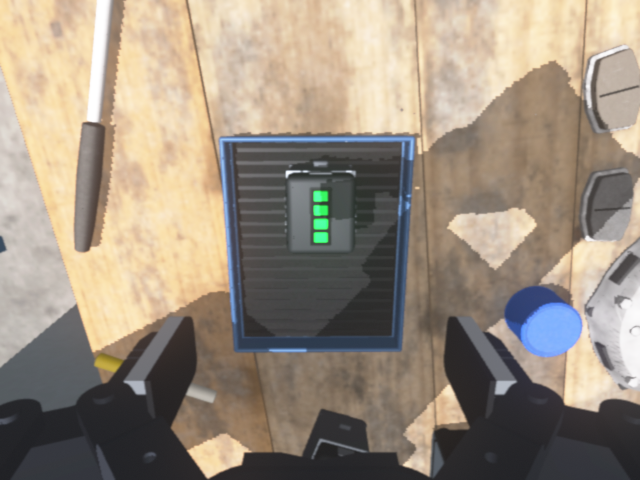

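The first charged pack stands upright in the tray at (470, 400). Next is the bay 3 pack.

Call:
play_rows(rows=[[0,[-36.9,21.8,-1.7],[0,0,-0.028]],[0,[-36.9,21.8,-1.7],[0,0,-0.028]],[0,[-36.9,21.8,-1.7],[0,0,-0.028]],[0,[-36.9,21.8,-1.7],[0,0,-0.028]],[0,[-36.9,21.8,-1.7],[0,0,-0.028]],[0,[-36.9,21.8,-1.7],[0,0,-0.028]],[0,[-36.9,21.8,-1.7],[0,0,-0.028]],[0,[-36.9,21.8,-1.7],[0,0,-0.028]],[0,[-36.9,21.8,-1.7],[0,0,-0.028]],[0,[-36.9,21.8,-1.7],[0,0,-0.028]],[0,[-36.9,21.8,-1.7],[0,0,-0.028]],[0,[-36.9,21.8,-1.7],[0,0,-0.028]]])

```text
clock: 13.28
eef_pos: [641.7, 2.4, 235.9]
tcp_rot: [3.139, -0.001, 1.474]
contact_force: [-0.4, 0.8, -1.3]
opening: 0.998
```

```bash
cat > meas.py <<'E'
from h import *
def meas(tag,tops=((92,108),),wells=True):
    im,d,c=snap('wrist',tag)
    P=cloud(c,d); z=P[...,2]; R=(P[...,0]>330)&(P[...,0]<720)
    for lo,hi in tops:
        m=(z>lo)&(z<hi)&R
        n,l,s,ce=cv2.connectedComponentsWithStats(m.astype(np.uint8))
        for i in range(1,n):
            if 800<s[i,4]<9000: q=P[l==i]; print('top',s[i,4],ce[i].round(),np.median(q[:,2]).round(1),[np.round(t,1) for t in cv2.minAreaRect(q[:,:2].astype(np.float32))])
    if wells:
        m=(z>25)&(z<45)&(P[...,0]>560)&(P[...,0]<700)
        n,l,s,ce=cv2.connectedComponentsWithStats(m.astype(np.uint8))
        for i in range(1,n):
            if s[i,4]>800: q=P[l==i]; print('well',s[i,4],np.median(q[:,2]),[np.round(t,1) for t in cv2.minAreaRect(q[:,:2].astype(np.float32))])
    hsv=cv2.cvtColor(im,cv2.COLOR_RGB2HSV)
    for nm,g in (('green',(hsv[...,0]>45)&(hsv[...,0]<75)&(hsv[...,1]>100)&(hsv[...,2]>80)),('red',((hsv[...,0]<6)|(hsv[...,0]>174))&(hsv[...,1]>170)&(hsv[...,2]>120))):
        n,l,s,ce=cv2.connectedComponentsWithStats(g.astype(np.uint8))
        for i in range(1,n):
            if s[i,4]>60: print(nm,s[i,4],np.median(P[l==i],0).round(1))
E
python3 -c "
from meas import *
go(641.4,5.7,66,1.478)
meas('w7')"
```

```text
delta cm [ 0.3  -0.1  16.99] rv [ 0.002 -0.001 -0.004] | at [641.7   2.4 235.9] [ 3.139e+00 -1.000e-03  1.474e+00] F [-0.4  0.8 -1.3] op 0.998 t 13.28 q [0.   0.37 1.59 0.   1.17 0.1 ]
top 6062 [318. 214.] 99.2 [array([641.1,   6. ]), array([59.1, 51.2]), np.float64(84.4)]
well 6571 34.044123643457226 [array([648.9,  91. ]), array([67.4, 53.3]), np.float64(84.6)]
well 3818 34.02031658130417 [array([633.1, -77.5]), array([58.7, 53.2]), np.float64(84.6)]
well 2927 34.09169403605631 [array([ 625.1, -162.7]), array([53.1, 53.2]), np.float64(84.6)]
green 204 [642.8  20.9 100.2]
green 188 [641.8  11.2 100. ]
green 187 [640.8   0.7 100.1]
green 186 [639.9  -9.1 100.1]
green 351 [ 547.3 -205.7   80.4]
red 120 [460.3 158.8  66.2]
red 116 [421.8 -93.5  66. ]
```

View pics/w7.png

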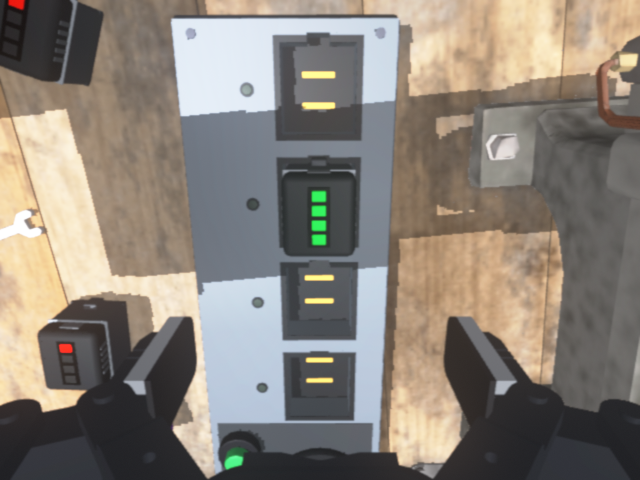

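Call:
play_rows(rows=[[0,[0,0,4],[0,0,0]],[0,[0,0,8],[0,0,0]],[0,[0,0,12],[0,0,0]],[0,[0,0,15.5],[0,0,0]],[0,[0,0,17],[0,0,0]],[0,[0,0,17],[0,0,0]],[0,[0,0,17],[0,0,0]],[0,[0,0,17],[0,0,0]]])

```text
clock: 14.0
eef_pos: [641.8, 7.0, 67.7]
tcp_rot: [3.138, -0.002, 1.479]
contact_force: [0.4, 0.9, 0.8]
opening: 1.001
```

```bash
python3 -c "
from meas import *
go(641.2,5.9,65,1.476)"
```

```text
delta cm [-0.12 -0.05  0.27] rv [ 0.004 -0.002  0.003] | at [641.8   7.   67.7] [ 3.138e+00 -2.000e-03  1.479e+00] F [0.4 0.9 0.8] op 1.001 t 14.0 q [0.01 0.56 1.72 0.   0.86 0.1 ]
```

Close, then lift.

Call:
play_rows(rows=[[0,[-0.1,0,0.2],[0.004,0,0]],[0,[-0.1,0,0.2],[0.004,0,0]],[200,[-0.1,0,0.2],[0.004,0,0]],[200,[-0.1,0,0.2],[0.004,0,0]],[200,[-0.1,0,0.2],[0.004,0,0]],[200,[-0.1,0,0.2],[0.004,0,0]],[200,[-0.1,0,0.2],[0.004,0,0]],[200,[-0.1,0,0.2],[0.004,0,0]]], squeeze=100)

```text
clock: 14.67
eef_pos: [641.5, 4.8, 65.0]
tcp_rot: [-3.141, -0.002, 1.478]
contact_force: [-0.5, -0.9, 6.4]
opening: 0.568
```

```bash
python3 -c "
from meas import *
go(641.2,5.9,65,1.476)"
```

```text
delta cm [ 0.1  -0.04  0.  ] rv [-0.001 -0.002  0.002] | at [641.5   4.8  65. ] [-3.141e+00 -2.000e-03  1.478e+00] F [-0.5 -0.9  6.4] op 0.568 t 14.67 q [0.   0.57 1.71 0.   0.86 0.1 ]
```

Call:
play_rows(rows=[[200,[0,0,-0.5],[0,0,0]],[200,[0,0,-1.5],[0,0,0]],[200,[0,0,-3],[0,0,0]],[200,[0,0,-5],[0,0,0]],[200,[0,0,-7.5],[0,0,0]],[200,[0,0,-9.5],[0,0,0]],[200,[0,0,-11],[0,0,0]],[200,[0,0,-12],[0,0,0]],[200,[0,0,-12],[0,0,0]],[200,[0,0,-12],[0,0,0]]])

```text
clock: 15.5
eef_pos: [640.9, 4.7, 184.2]
tcp_rot: [-3.14, -0.002, 1.478]
contact_force: [-0.2, -0.3, -4.7]
opening: 0.571
```

```bash
python3 -c "
from meas import *
go(458,315,180,1.45)"
```

```text
delta cm [ 29.2  -21.09   0.52] rv [-0.002 -0.002  0.028] | at [640.9   4.7 184.2] [-3.140e+00 -2.000e-03  1.478e+00] F [-0.2 -0.3 -4.7] op 0.571 t 15.5 q [0.   0.42 1.64 0.   1.08 0.1 ]
```

Call:
play_rows(rows=[[200,[3,-2.1,0],[0,0,0]],[200,[6,-4.3,0],[0,0,0]],[200,[9,-6.5,0],[0,0,0]],[200,[12,-8.7,0],[0,0,0]],[200,[15,-10.8,0],[0,0,0]],[200,[18,-13,0],[0,0,0.01]],[200,[21,-15.2,0],[0,0,0.02]],[200,[24,-17.3,0],[0,0,0.028]],[200,[27,-19.5,0],[0,0,0.028]],[200,[29,-21,2],[0,0,0.028]],[200,[29.2,-21.1,5],[0,0,0.028]],[200,[29.2,-21.1,8],[0,0,0.028]]])

```text
clock: 16.5
eef_pos: [456.7, 316.8, 103.9]
tcp_rot: [-3.14, -0.002, 1.453]
contact_force: [0.3, -1.0, -5.6]
opening: 0.573
```

Call:
play_rows(rows=[[200,[0,0,0],[0,0,0]],[200,[0,0,0],[0,0,0]]])

```text
clock: 16.67
eef_pos: [456.1, 314.0, 103.2]
tcp_rot: [-3.135, 0.002, 1.45]
contact_force: [0.7, 0.6, -4.3]
opening: 0.564
```

```bash
python3 -c "
from meas import *
go(458,315,37,1.45); im,d,c=snap('wrist','w8')"
```

```text
delta cm [0.14 0.22 6.61] rv [-0.007  0.002  0.   ] | at [456.1 314.  103.2] [-3.135e+00  2.000e-03  1.450e+00] F [ 0.7  0.6 -4.3] op 0.564 t 16.67 q [0.6  0.4  1.89 0.   0.86 0.72]
```

View pics/w8.png

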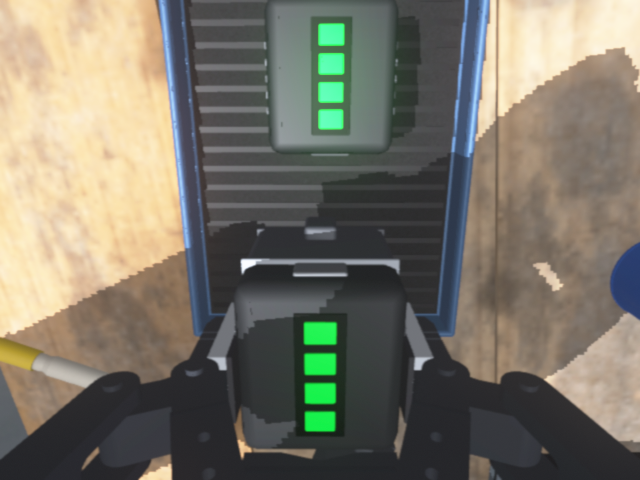

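Well placed. Lower it, release and rise.

Call:
play_rows(rows=[[200,[0.1,0.1,2],[-0.004,0,0]],[200,[0.1,0.1,4],[-0.004,0,0]],[200,[0.1,0.1,5.5],[-0.004,0,0]],[200,[0.1,0.1,6.4],[-0.004,0,0]],[200,[0.1,0.1,6.6],[-0.004,0,0]],[200,[0.1,0.1,6.6],[-0.004,0,0]],[200,[0.1,0.1,6.6],[-0.004,0,0]]])

```text
clock: 17.3
eef_pos: [460.0, 316.6, 40.5]
tcp_rot: [3.138, -0.003, 1.449]
contact_force: [0.0, -0.1, -4.8]
opening: 0.574
```

```bash
python3 -c "
from meas import *
go(458,315,37,1.45)"
```

```text
delta cm [-0.19 -0.18  0.35] rv [ 0.003 -0.003 -0.001] | at [460.  316.6  40.5] [ 3.138e+00 -3.000e-03  1.449e+00] F [ 0.  -0.1 -4.8] op 0.574 t 17.3 q [0.6  0.5  1.92 0.   0.72 0.72]
```

Call:
play_rows(rows=[[200,[0,0,0.2],[0,0,0]],[200,[0,0,0.4],[0,0,0]],[200,[0,0,0.4],[0,0,0]],[0,[0,0,0.4],[0,0,0]],[0,[0,0,0.4],[0,0,0]],[0,[0,0,0.4],[0,0,0]],[0,[0,0,0.4],[0,0,0]],[0,[0,0,-3],[0,0,0]],[0,[0,0,-7],[0,0,0]],[0,[0,0,-11],[0,0,0]],[0,[0,0,-15],[0,0,0]],[0,[0,0,-19],[0,0,0]]])

```text
clock: 18.3
eef_pos: [458.2, 315.7, 231.1]
tcp_rot: [3.14, -0.002, 1.45]
contact_force: [1.2, 1.3, 0.2]
opening: 1.0
```

```bash
python3 -c "
from meas import *
go(450,143,230,1.2); meas('w9',((60,82),))
snap('top','top1')"
```

```text
delta cm [-17.24   1.27   0.08] rv [ 0.002 -0.002  0.25 ] | at [458.2 315.7 231.1] [ 3.14e+00 -2.00e-03  1.45e+00] F [1.2 1.3 0.2] op 1.0 t 18.3 q [0.6  0.25 1.78 0.   1.11 0.72]
top 6690 [322.  89.] 71.2 [array([470. , 399.1]), array([59.6, 51.1]), np.float64(82.9)]
top 5329 [322. 207.] 71.1 [array([460.1, 319.1]), array([58. , 51.1]), np.float64(82.9)]
top 3282 [337. 399.] 65.2 [array([453.2, 147.8]), array([58.1, 50.7]), np.float64(63.4)]
well 3439 35.86812911103874 [array([654.6, 265.5]), array([52.9, 52.1]), np.float64(9.6)]
well 1104 35.3492115524991 [array([661.6, 135. ]), array([ 2.8, 76.8]), np.float64(84.7)]
green 129 [472.2 414.3  72.1]
green 118 [470.9 405.4  72. ]
green 101 [470.2 393.5  72.1]
green 103 [468.5 385.8  71.8]
green 118 [463.7 333.   71.9]
green 120 [462.2 322.3  71.9]
green 94 [460.7 313.   71.8]
green 94 [458.8 302.9  71.9]
red 96 [460.  160.2  66. ]
```

View pics/w9.png

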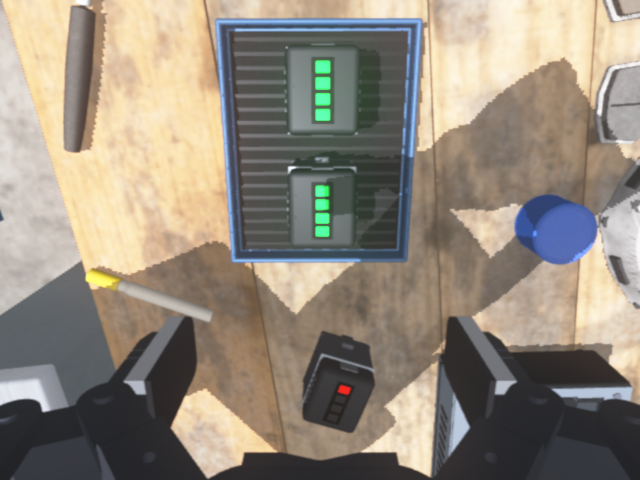

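View pics/top1.png

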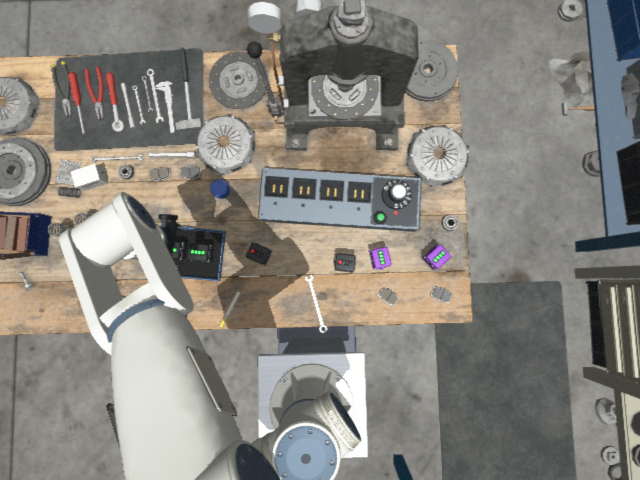

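```bash
python3 -c "
from meas import *
go(453.2,147.8,205,1.107)"
```

```text
delta cm [-17.03   1.18   2.97] rv [ 0.009 -0.011  0.343] | at [461.7 318.1 236.1] [ 3.131 -0.009  1.45 ] F [1.1 0.3 0.1] op 1.003 t 18.4 q [0.6  0.24 1.78 0.   1.11 0.72]
```

Call:
play_rows(rows=[[0,[-16.9,1.5,2.5],[0,0,0.343]],[0,[-16.9,1.5,2.5],[0,0,0.343]],[0,[-16.9,1.5,2.5],[0,0,0.343]],[0,[-16.9,1.5,2.5],[0,0,0.343]],[0,[-16.9,1.5,2.5],[0,0,0.343]],[0,[-16.9,1.5,2.5],[0,0,0.343]],[0,[-16.9,1.5,2.5],[0,0,0.343]],[0,[-16.9,1.5,2.5],[0,0,0.343]],[0,[-16.9,1.5,2.5],[0,0,0.343]]])

```text
clock: 19.15
eef_pos: [453.4, 147.6, 204.0]
tcp_rot: [3.14, -0.003, 1.108]
contact_force: [0.1, 0.6, -0.4]
opening: 0.997
```

```bash
python3 -c "
from meas import *
go(453.2,147.8,32,1.107); meas('w10',((60,82),))"
```

```text
delta cm [-0.04 -0.05 17.2 ] rv [ 0.001 -0.003  0.001] | at [453.4 147.6 204. ] [ 3.140e+00 -3.000e-03  1.108e+00] F [ 0.1  0.6 -0.4] op 0.997 t 19.15 q [0.31 0.15 1.97 0.   1.02 0.77]
top 1324 [201.   9.] 69.9 [array([452.4, 291.2]), array([12.5, 47.4]), np.float64(65.5)]
top 5823 [320. 220.] 65.2 [array([453.2, 147. ]), array([58. , 50.9]), np.float64(65.1)]
well 1177 35.23646964767835 [array([627.4, 138.3]), array([  1., 135.]), np.float64(84.6)]
well 4811 34.0471068391667 [array([655.3,  87.1]), array([64.6, 44.2]), np.float64(80.1)]
well 2495 34.02133456120049 [array([641.8,   1.7]), array([56.8, 32.7]), np.float64(79.0)]
well 965 34.08908062049534 [array([626.2, -86.1]), array([42.6, 19.6]), np.float64(77.9)]
red 149 [460.4 160.   66.2]
```

View pics/w10.png

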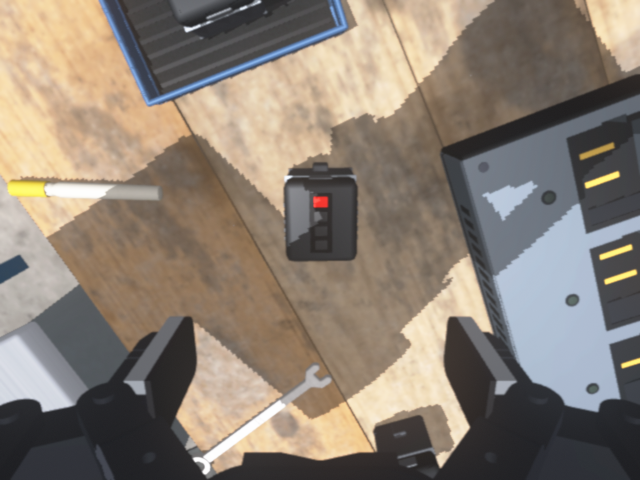

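Call:
play_rows(rows=[[0,[-0.1,0,4],[0,0,-0.01]],[0,[-0.1,0,8],[0,0,-0.01]],[0,[-0.1,0,12],[0,0,-0.01]],[0,[-0.1,0,15.5],[0,0,-0.01]],[0,[-0.1,0,17.2],[0,0,-0.01]],[0,[-0.1,0,17.2],[0,0,-0.01]],[0,[-0.1,0,17.2],[0,0,-0.01]],[0,[-0.1,0,17.2],[0,0,-0.01]]])

```text
clock: 19.87
eef_pos: [454.0, 146.5, 32.9]
tcp_rot: [3.139, -0.003, 1.118]
contact_force: [-0.1, 0.4, 0.6]
opening: 1.001
```

```bash
python3 -c "
from meas import *
go(453.2,147.1,31,1.12)"
```

```text
delta cm [ 0.02 -0.09  0.19] rv [ 0.002 -0.003 -0.002] | at [454.  146.5  32.9] [ 3.139e+00 -3.000e-03  1.118e+00] F [-0.1  0.4  0.6] op 1.001 t 19.87 q [0.31 0.43 2.09 0.   0.62 0.76]
```

Call:
play_rows(rows=[[0,[0,-0.1,0.2],[0,0,0]],[0,[0,-0.1,0.2],[0,0,0]],[200,[0,-0.1,0.2],[0,0,0]],[200,[0,-0.1,0.2],[0,0,0]],[200,[0,-0.1,0.2],[0,0,0]],[200,[0,-0.1,0.2],[0,0,0]],[200,[0,-0.1,0.2],[0,0,0]],[200,[0,-0.1,0.2],[0,0,0]]], squeeze=100)

```text
clock: 20.53
eef_pos: [452.6, 146.3, 30.7]
tcp_rot: [3.14, -0.003, 1.117]
contact_force: [-2.2, -0.6, 10.9]
opening: 0.571
```

```bash
python3 -c "
from meas import *
go(453.2,147.1,31,1.12)"
```

```text
delta cm [ 0.1   0.02 -0.03] rv [ 0.002 -0.003 -0.003] | at [452.6 146.3  30.7] [ 3.140e+00 -3.000e-03  1.117e+00] F [-2.2 -0.6 10.9] op 0.571 t 20.53 q [0.31 0.43 2.1  0.   0.61 0.76]
```

Call:
play_rows(rows=[[200,[0,0,-0.5],[0,0,0]],[200,[0,0,-1.5],[0,0,0]],[200,[0,0,-3],[0,0,0]],[200,[0,0,-5],[0,0,0]],[200,[0,0,-7.5],[0,0,0]],[200,[0,0,-9.5],[0,0,0]],[200,[0,0,-11],[0,0,0]],[200,[0,0,-12],[0,0,0]],[200,[0,0,-12],[0,0,0]],[200,[0,0,-12],[0,0,0]]])

```text
clock: 21.37
eef_pos: [451.8, 146.0, 150.0]
tcp_rot: [3.14, -0.003, 1.117]
contact_force: [-0.9, -0.8, -5.3]
opening: 0.574
```

```bash
python3 -c "
from meas import *
go(648.7,87.6,150,1.477); snap('wrist','w11')"
```

```text
delta cm [ 3.39 20.26  0.04] rv [ 0.002 -0.002 -0.36 ] | at [451.8 146.  150. ] [ 3.140e+00 -3.000e-03  1.117e+00] F [-0.9 -0.8 -5.3] op 0.574 t 21.37 q [0.31 0.22 2.03 0.   0.89 0.76]
```

View pics/w11.png

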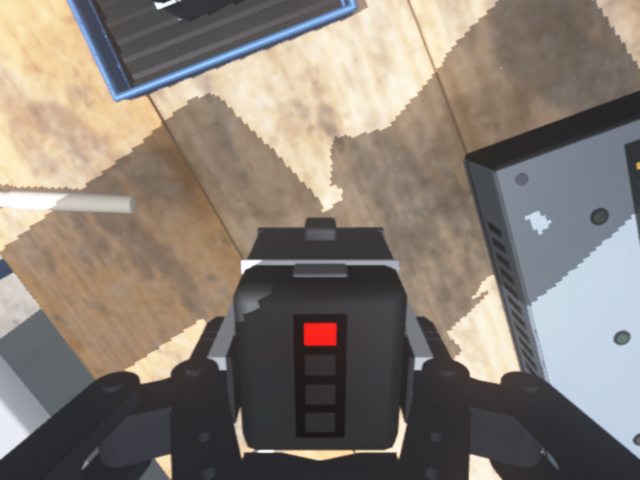

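```bash
cat >> meas.py <<'E'
def inhand(tag,col):
    """light nearest tool axis, expressed in tool frame"""
    im,d,c=load(tag); s=readout.sense()
    hsv=cv2.cvtColor(im,cv2.COLOR_RGB2HSV)
    g=(((hsv[...,0]<6)|(hsv[...,0]>174)) if col=='r' else (hsv[...,0]>45)&(hsv[...,0]<75))&(hsv[...,1]>170)&(hsv[...,2]>120)
    g[:310]=0; g[:,:290]=0; g[:,350:]=0
    v,u=np.nonzero(g); P=cloud(c,d)[g]
    zt=np.median(P[:,2]); p=onz(c,u.mean(),v.mean(),zt)
    R=Rt(s['tcp_rot']); q=R.inv().apply(p-s['eef_pos']); print('light in tool',q.round(1)); return q
E
python3 -c "
from meas import *
inhand('w11','r')
im,d,c=load('w11');P=cloud(c,d);s=readout.sense()
Q=Rt(s['tcp_rot']).inv().apply((P-s['eef_pos']).reshape(-1,3)).reshape(P.shape)
m=(abs(Q[...,2]+35)<2.5)&(abs(Q[...,0])<45)&(abs(Q[...,1])<40);q=Q[m];print(m.sum(),q.min(0),q.max(0),cv2.minAreaRect(q[:,:2].astype(np.float32)))"
```

```text
light in tool [ 16.3   0.2 -36.2]
27143 [-27.22557132 -37.78931475 -37.49963195] [ 30.5401167   37.92061552 -32.50024639] ((1.7094058990478516, 0.041522979736328125), (57.718841552734375, 75.71078491210938), 0.23619621992111206)
```

Call:
play_rows(rows=[[200,[0.5,3,0],[0,0,-0.05]],[200,[1,6,0],[0,0,-0.1]],[200,[1.5,9,0],[0,0,-0.16]],[200,[2,12,0],[0,0,-0.22]],[200,[2.5,15,0],[0,0,-0.28]],[200,[3,18,0],[0,0,-0.34]],[200,[3.2,19.6,0],[0,0,-0.36]],[200,[3.3,20.3,0],[0,0,-0.36]],[200,[3.3,20.3,0],[0,0,-0.36]],[200,[3.3,20.3,1.5],[0,0,-0.36]],[200,[3.3,20.3,1.5],[0,0,-0.36]],[200,[3.3,20.3,1.5],[0,0,-0.36]]])

```text
clock: 22.42
eef_pos: [646.5, 86.9, 133.8]
tcp_rot: [-3.139, -0.001, 1.477]
contact_force: [0.2, 0.2, -3.5]
opening: 0.573
```

```bash
python3 -c "
from meas import *
go(648.6,86.2,66,1.477); meas('w12',()); inhand('w12','r')"
```

```text
delta cm [-0.06  0.23  6.78] rv [-0.002 -0.001 -0.   ] | at [646.5  86.9 133.8] [-3.139e+00 -1.000e-03  1.477e+00] F [ 0.2  0.2 -3.5] op 0.573 t 22.42 q [0.13 0.49 1.65 0.   1.   0.22]
well 1034 36.41129745487832 [array([630.1, 137.9]), array([  0.5, 140.2]), np.float64(84.7)]
well 2954 33.98319950511281 [array([650.7, 107.5]), array([26. , 53.4]), np.float64(84.5)]
red 754 [648.  102.9 169.1]
light in tool [ 15.9  -0.8 -34.4]
```

View pics/w12.png

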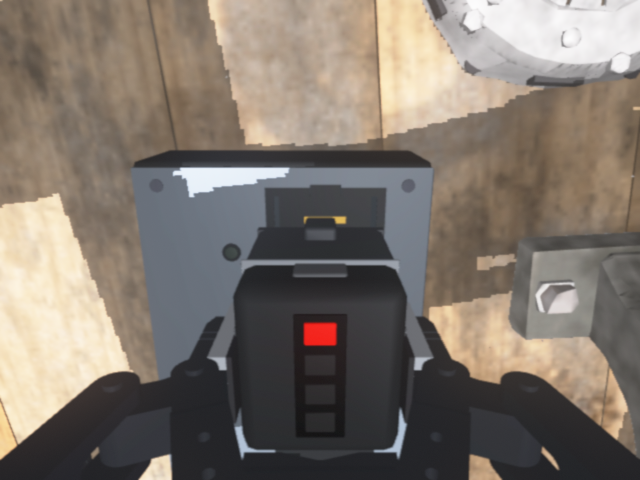

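```bash
python3 -c "
from meas import *
im,d,c=load('w12')
for p in ((265,188),(386,188),(160,165)): print(onz(c,*p,60).round(1))
big=cv2.resize(im[150:260,220:440],None,fx=3.5,fy=3.5,interpolation=cv2.INTER_CUBIC); cv2.imwrite('pics/z12.png',big[:,:,::-1])
go(648.6,86.2,66,1.477)
"
```

```text
[621.8 125.3  60. ]
[683.  119.6  60. ]
[571.1 141.7  60. ]
delta cm [-0.08  0.14  6.87] rv [-0.    -0.001 -0.   ] | at [647.3  87.  134.7] [-3.141e+00 -1.000e-03  1.477e+00] F [ 0.  -0.2 -4.2] op 0.568 t 22.47 q [0.13 0.49 1.65 0.   1.   0.22]
```

View pics/z12.png

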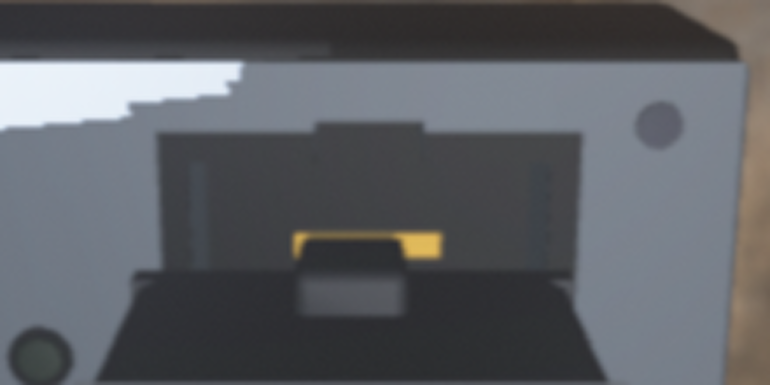

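Call:
play_rows(rows=[[200,[-0.05,0.1,0.5],[0,0,0]],[200,[-0.05,0.1,1.5],[0,0,0]],[200,[-0.05,0.1,2.5],[0,0,0]],[200,[-0.05,0.1,2.8],[0,0,0]],[200,[-0.05,0.1,2.8],[0,0,0]],[200,[-0.05,0.1,2.8],[0,0,0]],[200,[-0.05,0.1,2.8],[0,0,0]]])

```text
clock: 23.05
eef_pos: [650.1, 86.1, 107.4]
tcp_rot: [3.139, -0.002, 1.477]
contact_force: [0.6, 0.0, -4.3]
opening: 0.572
```

```bash
python3 -c "
from meas import *
go(648.7,86.2,66,1.477)
"
```

```text
delta cm [-0.01 -0.14  4.14] rv [ 0.002 -0.002 -0.   ] | at [650.1  86.1 107.4] [ 3.139e+00 -2.000e-03  1.477e+00] F [ 0.6  0.  -4.3] op 0.572 t 23.05 q [0.13 0.53 1.66 0.   0.95 0.22]
```

Call:
play_rows(rows=[[200,[0,-0.13,0.3],[0,0,0]],[200,[0,-0.13,0.8],[0,0,0]],[200,[0,-0.13,1.3],[0,0,0]],[200,[0,-0.13,1.7],[0,0,0]],[200,[0,-0.13,2.1],[0,0,0]],[200,[0,-0.13,2.4],[0,0,0]]])

```text
clock: 23.55
eef_pos: [648.3, 86.2, 82.5]
tcp_rot: [3.14, -0.002, 1.477]
contact_force: [-0.3, 0.1, -4.0]
opening: 0.57
```

```bash
python3 -c "
from meas import *
go(648.7,86.2,66,1.477)
"
```

```text
delta cm [-0.    0.03  1.65] rv [ 0.001 -0.002 -0.   ] | at [648.3  86.2  82.5] [ 3.140e+00 -2.000e-03  1.477e+00] F [-0.3  0.1 -4. ] op 0.57 t 23.55 q [0.13 0.56 1.68 0.   0.9  0.22]
```

Call:
play_rows(rows=[[200,[0,0,0.4],[0,0,0]],[200,[0,0,0.8],[0,0,0]],[200,[0,0,1.2],[0,0,0]],[200,[0,0,1.5],[0,0,0]],[200,[0,0,1.8],[0,0,0]],[200,[0,0,1.8],[0,0,0]],[200,[0,0,1.8],[0,0,0]]])

```text
clock: 24.13
eef_pos: [648.7, 86.3, 65.1]
tcp_rot: [3.14, -0.002, 1.477]
contact_force: [-0.1, 0.2, -4.7]
opening: 0.569
```

```bash
python3 -c "
from meas import *
go(648.7,86.2,65,1.477)
"
```

```text
delta cm [-0.01  0.    0.01] rv [ 0.002 -0.002 -0.   ] | at [648.7  86.3  65.1] [ 3.140e+00 -2.000e-03  1.477e+00] F [-0.1  0.2 -4.7] op 0.569 t 24.13 q [0.13 0.58 1.69 0.   0.87 0.22]
```

Call:
play_rows(rows=[[200,[0,0,0.15],[0,0,0]],[200,[0,0,0.3],[0,0,0]],[200,[0,0,0.4],[0,0,0]],[200,[0,0,0.4],[0,0,0]],[0,[0,0,0.2],[0,0,0]],[0,[0,0,0.2],[0,0,0]],[0,[0,0,0.2],[0,0,0]],[0,[0,0,-2],[0,0,0]],[0,[0,0,-6],[0,0,0]],[0,[0,0,-10],[0,0,0]],[0,[0,0,-14],[0,0,0]],[0,[0,0,-17],[0,0,0]]])

```text
clock: 25.13
eef_pos: [649.1, 86.1, 238.6]
tcp_rot: [3.137, -0.002, 1.477]
contact_force: [1.3, 0.1, 0.5]
opening: 1.001
```

```bash
python3 -c "
from meas import *
meas('w13',((60,82),(90,110)))
go(420,-108.6,205,1.43)
"
```

```text
top 6012 [319. 216.] 99.2 [array([648.9,  87.7]), array([59.2, 51.1]), np.float64(84.6)]
well 3740 34.069075158578045 [array([640.8,   3.9]), array([58.2, 53.2]), np.float64(84.6)]
well 2864 34.10963178849778 [array([632.8, -81.2]), array([52.2, 53.3]), np.float64(84.7)]
well 1286 33.923975074679845 [array([ 625.2, -161.6]), array([38.7, 53.2]), np.float64(85.0)]
red 159 [650.5 102.  100. ]
delta cm [-21.61 -21.29   3.6 ] rv [ 0.012 -0.004  0.047] | at [651.8  86.5 244.5] [ 3.129 -0.004  1.477] F [2.9 0.4 3.9] op 0.997 t 25.18 q [0.13 0.39 1.56 0.   1.19 0.22]
```

View pics/w13.png

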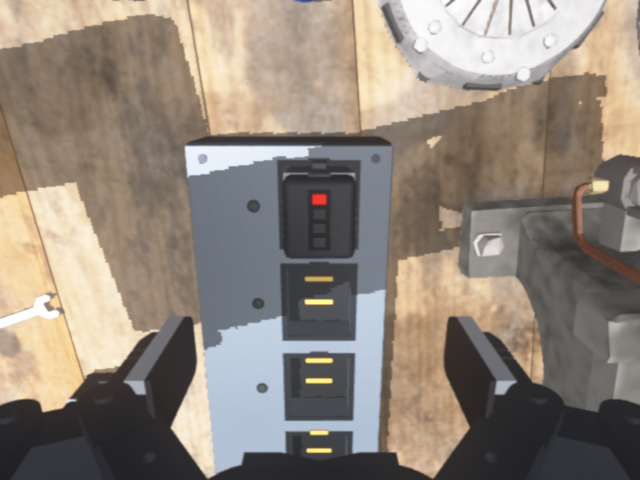

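Call:
play_rows(rows=[[0,[-21.6,-21.3,3.3],[0,0,0.047]],[0,[-21.6,-21.3,3.3],[0,0,0.047]],[0,[-21.6,-21.3,3.3],[0,0,0.047]],[0,[-21.6,-21.3,3.3],[0,0,0.047]],[0,[-21.6,-21.3,3.3],[0,0,0.047]],[0,[-21.6,-21.3,3.3],[0,0,0.047]],[0,[-21.6,-21.3,3.3],[0,0,0.047]],[0,[-21.6,-21.3,3.3],[0,0,0.047]],[0,[-21.6,-21.3,3.3],[0,0,0.047]],[0,[-21.6,-21.3,3.3],[0,0,0.047]],[0,[-21.6,-21.3,3.3],[0,0,0.047]]])

```text
clock: 26.1
eef_pos: [417.1, -108.8, 201.6]
tcp_rot: [3.139, -0.002, 1.43]
contact_force: [0.1, -1.3, -0.1]
opening: 1.004
```

```bash
python3 -c "
from meas import *
meas('w14',((60,82),))
go(420,-108.6,31,1.43)
"
```

```text
top 5918 [322. 218.] 65.2 [array([ 419. , -107.6]), array([56.5, 50.9]), np.float64(82.0)]
top 8453 [570. 346.] 66.2 [array([ 582.1, -236.9]), array([ 92.7, 115.6]), np.float64(85.0)]
top 4479 [357. 351.] 65.2 [array([ 430.3, -212.9]), array([57.8, 50.1]), np.float64(11.0)]
well 3198 34.01498381480624 [array([634.9, -75.3]), array([61.7, 36.2]), np.float64(84.6)]
well 3937 34.06237589028791 [array([ 631.5, -156.9]), array([63.7, 44.6]), np.float64(84.0)]
green 880 [ 545.8 -211.2   80.6]
green 153 [ 445.3 -210.4   66.1]
green 152 [ 435.6 -212.7   66. ]
green 150 [ 425.8 -214.5   65.9]
green 149 [ 416.  -216.8   66.1]
red 162 [421.3 -93.2  66.3]
delta cm [1.000e-02 2.200e-01 1.706e+01] rv [ 0.003 -0.002  0.   ] | at [ 417.3 -108.6  201.6] [ 3.139e+00 -2.000e-03  1.430e+00] F [-0.9 -0.  -0.5] op 1.001 t 26.15 q [-0.26  0.08  2.06  0.    1.   -0.12]
```

View pics/w14.png

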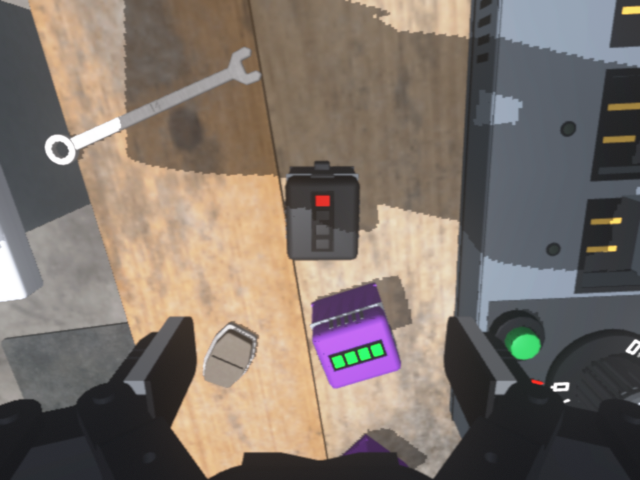

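Call:
play_rows(rows=[[0,[0,0.15,4],[0,0,0]],[0,[0,0.15,8],[0,0,0]],[0,[0,0.15,12],[0,0,0]],[0,[0,0.15,15.5],[0,0,0]],[0,[0,0.15,17.1],[0,0,0]],[0,[0,0.15,17.1],[0,0,0]],[0,[0,0.15,17.1],[0,0,0]],[0,[0,0.15,17.1],[0,0,0]]])

```text
clock: 26.82
eef_pos: [419.2, -108.7, 31.2]
tcp_rot: [3.138, -0.002, 1.431]
contact_force: [-0.4, 0.1, -0.1]
opening: 0.998
```

```bash
python3 -c "
from meas import *
go(419.1,-108.1,31,1.43)
"
```

```text
delta cm [ 0.06 -0.02  0.02] rv [ 0.003 -0.002  0.001] | at [ 419.2 -108.7   31.2] [ 3.138e+00 -2.000e-03  1.431e+00] F [-0.4  0.1 -0.1] op 0.998 t 26.82 q [-0.26  0.38  2.18  0.    0.57 -0.12]
```

Call:
play_rows(rows=[[200,[0.05,0,0],[0,0,0]],[200,[0.05,0,0],[0,0,0]],[200,[0.05,0,0],[0,0,0]],[200,[0.05,0,0],[0,0,0]],[200,[0.05,0,0],[0,0,0]],[200,[0.05,0,0],[0,0,0]]], squeeze=100)

```text
clock: 27.32
eef_pos: [418.9, -108.6, 31.8]
tcp_rot: [3.138, -0.002, 1.43]
contact_force: [-1.2, 2.7, 13.9]
opening: 0.57
```

Call:
play_rows(rows=[[200,[0,0,-0.5],[0,0,0]],[200,[0,0,-1.5],[0,0,0]],[200,[0,0,-3],[0,0,0]],[200,[0,0,-5],[0,0,0]],[200,[0,0,-7.5],[0,0,0]],[200,[0,0,-9.5],[0,0,0]],[200,[0,0,-11],[0,0,0]],[200,[0,0,-12],[0,0,0]],[200,[0,0,-12],[0,0,0]],[200,[0,0,-12],[0,0,0]]])

```text
clock: 28.15
eef_pos: [417.6, -108.6, 150.8]
tcp_rot: [3.139, -0.002, 1.43]
contact_force: [0.0, -0.0, -4.2]
opening: 0.569
```

```bash
python3 -c "
from meas import *
meas('w15',()); inhand('w15','r')
go(641.1,4.6,150,1.477)
"
```

```text
green 810 [ 548.3 -206.4   80.5]
red 744 [419.5 -93.3 185.2]
light in tool [ 15.4   0.3 -35. ]
delta cm [14.35 20.58  0.07] rv [ 0.002 -0.002 -0.047] | at [ 417.1 -108.5  150.1] [ 3.14e+00 -2.00e-03  1.43e+00] F [-0.5 -0.  -4.2] op 0.569 t 28.2 q [-0.26  0.16  2.11  0.    0.87 -0.12]
```

Call:
play_rows(rows=[[200,[1.8,2.5,0],[0,0,0]],[200,[3.8,5.4,0],[0,0,-0.01]],[200,[5.8,8.3,0],[0,0,-0.02]],[200,[7.8,11.2,0],[0,0,-0.03]],[200,[9.8,14,0],[0,0,-0.04]],[200,[11.8,16.9,0],[0,0,-0.047]],[200,[13.4,19.2,0],[0,0,-0.047]],[200,[14.2,20.3,0],[0,0,-0.047]],[200,[14.4,20.6,0],[0,0,-0.047]],[200,[14.4,20.6,2],[0,0,-0.047]],[200,[14.4,20.6,4],[0,0,-0.047]],[200,[14.4,20.6,4],[0,0,-0.047]]])

```text
clock: 29.2
eef_pos: [637.8, 4.8, 106.0]
tcp_rot: [-3.135, -0.001, 1.477]
contact_force: [-2.0, -0.2, -5.1]
opening: 0.569
```

Call:
play_rows(rows=[[200,[0,0,0],[0,0,0]],[200,[0,0,0],[0,0,0]],[200,[0,0,0],[0,0,0]]])

```text
clock: 29.45
eef_pos: [642.4, 4.8, 112.1]
tcp_rot: [3.138, -0.002, 1.477]
contact_force: [0.3, -1.0, -5.1]
opening: 0.568
```

```bash
python3 -c "
from meas import *
meas('w16',()); inhand('w16','r')
go(641.1,5.4,65,1.477)
"
```

```text
well 2433 33.93735511195314 [array([643.2,  28.4]), array([19.8, 53.3]), np.float64(84.9)]
red 673 [650.5 102.1 100.2]
red 738 [643.6  20.2 146.5]
light in tool [ 15.4  -0.3 -34.1]
delta cm [ 0.03 -0.17  4.73] rv [ 0.004 -0.002 -0.001] | at [642.6   4.9 112.3] [ 3.138e+00 -2.000e-03  1.476e+00] F [ 0.5 -0.2 -4.3] op 0.573 t 29.5 q [0.   0.5  1.69 0.   0.94 0.1 ]
```

View pics/w16.png

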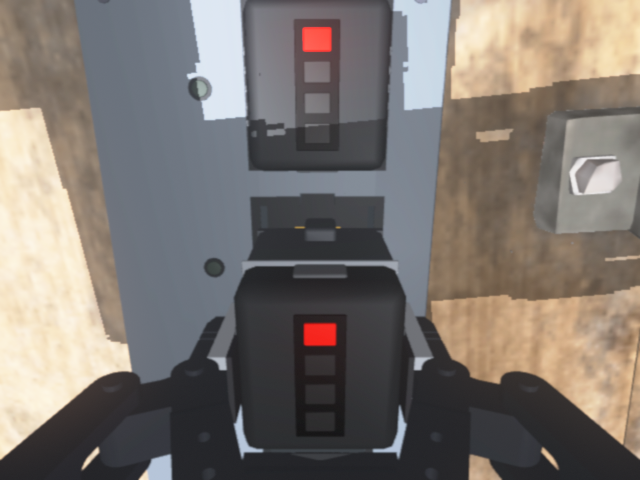

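Call:
play_rows(rows=[[200,[0.04,-0.12,0.5],[0,0,0]],[200,[0.04,-0.12,1],[0,0,0]],[200,[0.04,-0.12,1.5],[0,0,0]],[200,[0.04,-0.12,2],[0,0,0]],[200,[0.04,-0.12,2.5],[0,0,0]],[200,[0.04,-0.12,2.9],[0,0,0]],[200,[0.04,-0.12,2.9],[0,0,0]]])

```text
clock: 30.08
eef_pos: [640.1, 5.7, 80.8]
tcp_rot: [3.141, -0.002, 1.477]
contact_force: [-0.2, 0.6, -4.2]
opening: 0.573
```

```bash
python3 -c "
from meas import *
go(641.1,5.4,65,1.477)
"
```

```text
delta cm [-0.02  0.1   1.58] rv [ 0.    -0.002 -0.   ] | at [640.1   5.7  80.8] [ 3.141e+00 -2.000e-03  1.477e+00] F [-0.2  0.6 -4.2] op 0.573 t 30.08 q [0.01 0.54 1.71 0.   0.89 0.1 ]
```

In the well with no side force. Push home, release, rise.

Call:
play_rows(rows=[[200,[0,0.05,0.5],[0,0,0]],[200,[0,0.05,1],[0,0,0]],[200,[0,0.05,1.4],[0,0,0]],[200,[0,0.05,1.7],[0,0,0]],[200,[0,0.05,1.9],[0,0,0]],[200,[0,0.05,2],[0,0,0]],[200,[0,0.05,2],[0,0,0]],[200,[0,0.05,2],[0,0,0]]])

```text
clock: 30.75
eef_pos: [641.4, 5.6, 65.8]
tcp_rot: [3.14, -0.002, 1.477]
contact_force: [-13.0, 0.4, 33.8]
opening: 0.572
```

Call:
play_rows(rows=[[0,[0,0,0],[0,0,0]],[0,[0,0,0],[0,0,0]],[0,[0,0,0],[0,0,0]],[0,[0,0,-3],[0,0,0]],[0,[0,0,-7],[0,0,0]],[0,[0,0,-11],[0,0,0]],[0,[0,0,-15],[0,0,0]],[0,[0,0,-18],[0,0,0]],[0,[0,0,-18],[0,0,0]]])

```text
clock: 31.5
eef_pos: [644.7, 5.4, 249.4]
tcp_rot: [3.129, -0.003, 1.477]
contact_force: [1.2, 0.8, 0.6]
opening: 1.002
```

```bash
python3 -c "
from meas import *
meas('w17',((90,110),))
snap('top','top2')
go(616.7,-265.4,220,2.9)
"
```

```text
top 7090 [312.  94.] 99.2 [array([648.7,  86.9]), array([59.4, 51. ]), np.float64(85.8)]
top 5591 [313. 214.] 99.2 [array([641.3,   6.4]), array([59.3, 51.2]), np.float64(85.0)]
well 3550 34.06299492916963 [array([633. , -77.6]), array([58.5, 53.2]), np.float64(84.6)]
well 2756 34.07459249283548 [array([ 625.1, -162.4]), array([53.4, 53.2]), np.float64(84.6)]
green 528 [ 548.4 -208.9   80.7]
red 103 [652.7 102.6 100.3]
red 148 [642.9  20.8 100.1]
delta cm [-27.19   0.03   2.27] rv [ 0.005  0.002 -1.423] | at [641.8   5.3 243.3] [ 3.137e+00 -2.000e-03  1.477e+00] F [-0.1  0.3 -1.1] op 0.996 t 31.6 q [0.01 0.37 1.59 0.   1.18 0.1 ]
```

View pics/w17.png

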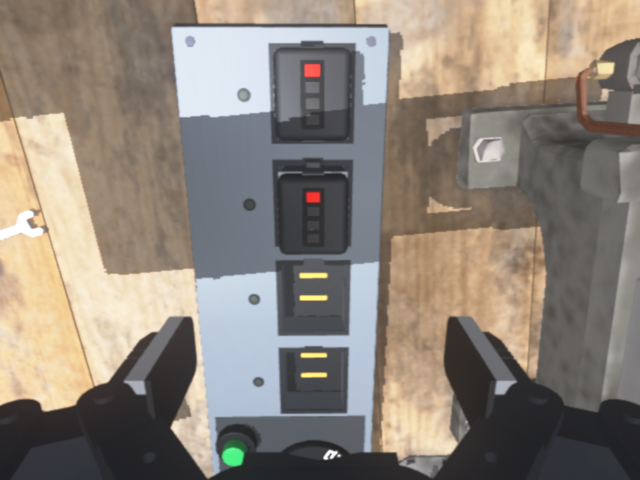

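View pics/top2.png

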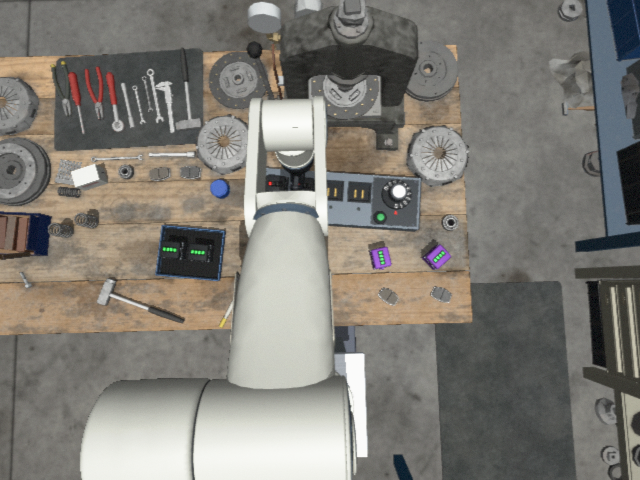

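Call:
play_rows(rows=[[0,[-27.2,0,2],[0,0,-1.16]],[0,[-27.2,0,2],[0,0,-1.16]],[0,[-27.2,0,2],[0,0,-1.16]],[0,[-27.2,0,2],[0,0,-1.16]],[0,[-27.2,0,2],[0,0,-1.16]],[0,[-27.2,0,2],[0,0,-1.16]],[0,[-27.2,0,2],[0,0,-1.16]],[0,[-27.2,0,2],[0,0,-1.16]],[0,[-27.2,0,2],[0,0,-1.16]],[0,[-27.2,0,2],[0,0,-1.16]],[0,[-27.2,0,2],[0,0,-1.16]],[0,[-27.2,0,2],[0,0,-1.16]]])

```text
clock: 32.6
eef_pos: [614.7, -265.1, 219.6]
tcp_rot: [3.139, -0.002, 2.634]
contact_force: [-0.0, -0.0, -0.2]
opening: 0.998
```

Call:
play_rows(rows=[[0,[0,0,0],[0,0,0]],[0,[0,0,0],[0,0,0]],[0,[0,0,0],[0,0,0]]])

```text
clock: 32.85
eef_pos: [615.5, -265.2, 221.3]
tcp_rot: [3.139, 0.001, 2.636]
contact_force: [0.3, -0.1, -1.4]
opening: 1.002
```

```bash
python3 -c "
from meas import *
im,d,c=snap('wrist','w18')
P=cloud(c,d); m=(abs(P[...,2]-108)<4)&(np.hypot(P[...,0]-616,P[...,1]+265)<40)
(u,v),rr=cv2.minEnclosingCircle(np.argwhere(m)[:,::-1].astype(np.float32)); print('white top',onz(c,u,v,108),rr)
cv2.imwrite('pics/r18.png',rectify(im,c,600,-262,67,90,3.3)[:,:,::-1])
go(616.7,-265.4,75,2.64)
"
```

```text
white top [ 613.98637786 -264.87144959  108.        ] 39.05134582519531
delta cm [-1.000e-01  1.000e-02  1.464e+01] rv [ 0.002  0.001 -0.004] | at [ 615.5 -265.2  221.4] [3.139e+00 1.000e-03 2.636e+00] F [-0.9  0.6 -0.9] op 1.004 t 32.9 q [-0.41  0.43  1.54  0.    1.17 -1.48]
```

View pics/r18.png

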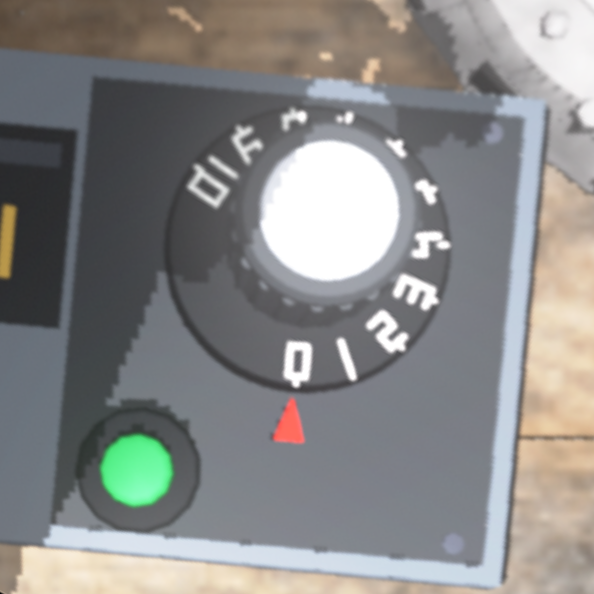

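Call:
play_rows(rows=[[0,[0,0,4],[0,0,0]],[0,[0,0,8],[0,0,0]],[0,[0,0,11],[0,0,0]],[0,[0,0,13.5],[0,0,0]],[0,[0,0,14.5],[0,0,0]],[0,[0,0,14.5],[0,0,0]],[0,[0,0,14.5],[0,0,0]],[0,[0,0,14.5],[0,0,0]],[0,[0,0,14.5],[0,0,0]]])

```text
clock: 33.65
eef_pos: [617.2, -265.8, 78.8]
tcp_rot: [3.139, 0.004, 2.637]
contact_force: [-0.3, -0.6, -0.2]
opening: 1.005
```

```bash
python3 -c "
from meas import *
go(615.8,-265.3,76,2.64)
"
```

```text
delta cm [ 0.14 -0.03  0.27] rv [ 0.003  0.004 -0.003] | at [ 617.2 -265.8   78.8] [3.139 0.004 2.637] F [-0.3 -0.6 -0.2] op 1.005 t 33.65 q [-0.41  0.58  1.64  0.    0.91 -1.48]
```

Call:
play_rows(rows=[[0,[0.05,0,0.2],[0,0,0]],[0,[0.05,0,0.2],[0,0,0]],[200,[0.05,0,0.2],[0,0,0]],[200,[0.05,0,0.2],[0,0,0]],[200,[0.05,0,0.2],[0,0,0]],[200,[0.05,0,0.2],[0,0,0]],[200,[0.05,0,0.2],[0,0,0]],[200,[0.05,0,0.2],[0,0,0]]], squeeze=60)

```text
clock: 34.32
eef_pos: [615.1, -265.6, 75.2]
tcp_rot: [3.14, 0.001, 2.637]
contact_force: [-4.3, -1.8, 6.1]
opening: 0.58
```

Call:
play_rows(rows=[[200,[0,0,0],[0,0,0.12]],[200,[0,0,0],[0,0,0.24]],[200,[0,0,0],[0,0,0.36]],[200,[0,0,0],[0,0,0.48]],[200,[0,0,0],[0,0,0.6]],[200,[0,0,0],[0,0,0.72]],[200,[0,0,0],[0,0,0.84]],[200,[0,0,0],[0,0,0.96]],[200,[0,0,0],[0,0,1.08]],[200,[0,0,0],[0,0,1.2]],[200,[0,0,0],[0,0,1.32]],[200,[0,0,0],[0,0,1.44]]])

```text
clock: 35.32
eef_pos: [616.0, -265.3, 75.2]
tcp_rot: [3.139, -0.002, 1.191]
contact_force: [0.8, -0.5, 3.6]
opening: 0.585
```

Call:
play_rows(rows=[[200,[0,0,0],[0,0,0.12]],[200,[0,0,0],[0,0,0.24]],[200,[0,0,0],[0,0,0.36]],[200,[0,0,0],[0,0,0.48]],[200,[0,0,0],[0,0,0.6]],[200,[0,0,0],[0,0,0.72]],[200,[0,0,0],[0,0,0.84]],[200,[0,0,0],[0,0,0.96]],[200,[0,0,0],[0,0,1.08]],[200,[0,0,0],[0,0,1.2]],[200,[0,0,0],[0,0,1.32]],[200,[0,0,0],[0,0,1.4]]])

```text
clock: 36.32
eef_pos: [616.4, -266.2, 75.3]
tcp_rot: [-3.141, -0.004, -0.209]
contact_force: [1.3, -4.2, 1.7]
opening: 0.584
```

```bash
python3 -c "
from meas import *
go(615.8,-265.3,76,2.637-2.932)
"
```

```text
delta cm [-0.07 -0.07 -0.07] rv [-0.001 -0.004  0.086] | at [ 616.4 -266.2   75.3] [-3.141 -0.004 -0.209] F [ 1.3 -4.2  1.7] op 0.584 t 36.32 q [-0.41  0.59  1.64  0.    0.91  1.37]
```

Call:
play_rows(rows=[[200,[0,0,0],[0,0,0.086]],[200,[0,0,0],[0,0,0.086]],[200,[0,0,0],[0,0,0.086]],[200,[0,0,0],[0,0,0.086]],[0,[0,0,0],[0,0,0.086]],[0,[0,0,0],[0,0,0.086]],[0,[0,0,0],[0,0,0.086]],[0,[0,0,-3],[0,0,0.086]],[0,[0,0,-7],[0,0,0.086]],[0,[0,0,-11],[0,0,0.086]],[0,[0,0,-14],[0,0,0.086]],[0,[0,0,-14],[0,0,0.086]]])

```text
clock: 37.32
eef_pos: [618.2, -266.3, 222.0]
tcp_rot: [-3.14, -0.012, -0.288]
contact_force: [1.0, -1.0, 0.7]
opening: 1.001
```

```bash
python3 -c "
from meas import *
im,d,c=snap('wrist','w19')
cv2.imwrite('pics/r19.png',rectify(im,c,600,-262,67,90,3.3)[:,:,::-1])
go(549,-214,200,-0.295)
"
```

```text
delta cm [-8.01 -3.02  1.81] rv [-0.002 -0.008  0.007] | at [ 617.  -265.7  218.7] [-3.14  -0.008 -0.288] F [ 0.1 -0.4 -1. ] op 0.996 t 37.37 q [-0.41  0.43  1.54  0.    1.16  1.45]
```

View pics/r19.png

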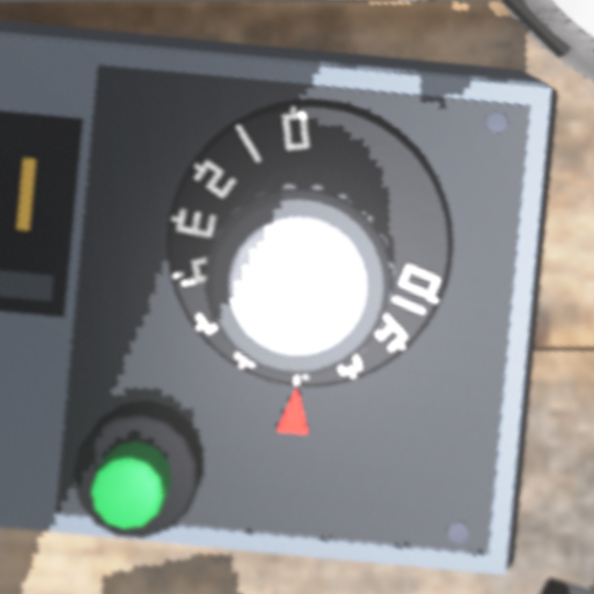

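```bash
python3 -c "
from meas import *
im,d,c=load('w19'); P=cloud(c,d)
r=np.hypot(P[...,0]-548.5,P[...,1]+213.7)
for a,b in ((0,5),(5,9),(9,11),(11,13),(13,15),(15,17),(17,20),(20,25)):
    z=P[...,2][(r>=a)&(r<b)]; print(a,b,len(z),np.percentile(z,[5,50,95]).round(1))
m=(P[...,2]>76)&(r<25); q=P[m]; print(cv2.minEnclosingCircle(q[:,:2].astype(np.float32)), np.median(q,0))
"
```

```text
0 5 131 [80.2 81.3 82.3]
5 9 297 [79.8 81.3 82.4]
9 11 331 [70.9 78.1 81.4]
11 13 149 [70.4 71.3 72.5]
13 15 219 [70.3 71.3 72.5]
15 17 288 [70.1 71.3 72.4]
17 20 704 [59.4 67.  71.7]
20 25 761 [58.9 59.9 61. ]
((548.118896484375, -213.80615234375), 11.071158409118652) [ 549.33847264 -214.59762613   81.00369699]
```

Call:
play_rows(rows=[[255,[-3,-1.1,0],[0,0,0]],[255,[-6,-2.2,0],[0,0,0]],[255,[-8.1,-3,0],[0,0,0]],[255,[-8.1,-3,3],[0,0,0]],[255,[-8.1,-3,6],[0,0,0]],[255,[-8.1,-3,9],[0,0,0]],[255,[-8.1,-3,10.8],[0,0,0]],[255,[-8.1,-3,10.8],[0,0,0]],[255,[-8.1,-3,10.8],[0,0,0]],[255,[-8.1,-3,10.8],[0,0,0]],[255,[-8.1,-3,10.8],[0,0,0]]])

```text
clock: 38.28
eef_pos: [547.1, -213.5, 107.8]
tcp_rot: [-3.14, -0.003, -0.289]
contact_force: [-0.4, 0.2, 0.1]
opening: 0.0
```

```bash
python3 -c "
from meas import *
go(548.3,-213.8,75,-0.29)
"
```

```text
delta cm [0.11 0.01 3.28] rv [-0.002 -0.003  0.001] | at [ 547.1 -213.5  107.8] [-3.14e+00 -3.00e-03 -2.89e-01] F [-0.4  0.2  0.1] op 0.0 t 38.28 q [-0.38  0.44  1.82  0.    0.88  1.48]
```

Call:
play_rows(rows=[[255,[0.1,0,1],[0,0,0]],[255,[0.1,0,2],[0,0,0]],[255,[0.1,0,2.7],[0,0,0]],[255,[0.1,0,3.2],[0,0,0]],[255,[0.1,0,3.4],[0,0,0]],[255,[0.1,0,3.4],[0,0,0]],[255,[0.1,0,3.4],[0,0,0]]])

```text
clock: 38.87
eef_pos: [547.6, -213.5, 75.5]
tcp_rot: [-3.14, -0.002, -0.289]
contact_force: [-10.8, 4.0, 38.0]
opening: 0.001
```

```bash
python3 -c "
from meas import *
go(548.3,-213.8,75,-0.29)
"
```

```text
delta cm [0.08 0.01 0.05] rv [-0.002 -0.002  0.001] | at [ 547.6 -213.5   75.5] [-3.14e+00 -2.00e-03 -2.89e-01] F [-10.8   4.   38. ] op 0.001 t 38.87 q [-0.38  0.48  1.83  0.    0.82  1.48]
```

Call:
play_rows(rows=[[255,[0,0,-1],[0,0,0]],[255,[0,0,-4],[0,0,0]],[255,[0,0,-8],[0,0,0]],[255,[0,0,-12],[0,0,0]],[255,[-6,0,-15],[0,0,0]],[255,[-10,0,-17],[0,0,0]],[255,[-14,0,-17],[0,0,0]],[255,[-14,0,-17],[0,0,0]],[255,[-14,0,-17],[0,0,0]]])

```text
clock: 39.62
eef_pos: [408.4, -172.3, 242.6]
tcp_rot: [-3.139, 0.0, -0.289]
contact_force: [0.3, -0.0, 0.0]
opening: -0.0
```

```bash
python3 -c "
from meas import *
im,d,c=snap('wrist','w20'); im,d,c=snap('top','top3'); P=cloud(c,d); 
s=readout.sense(); print(s['eef_pos'],s['contact_force'])
r=np.hypot(P[...,0]-548.2,P[...,1]+213.8); print('btn',np.percentile(P[...,2][r<7],[50,95]))
for lo,hi in ((92,112),(66,80)):
    m=((P[...,2]>lo)&(P[...,2]<hi)).astype(np.uint8); m[:165]=0; m[290:]=0
    n,l,st,ce=cv2.connectedComponentsWithStats(m)
    for i in range(1,n):
        if 100<st[i,4]<2000: q=P[l==i]; print(lo,st[i,4],ce[i].round(),np.median(q[:,2]),cv2.minAreaRect(q[:,:2].astype(np.float32)))
snap('scene','scene3')
"
```

```text
[ 412.36830392 -173.67560574  242.50759805] [ 0.26681532 -0.62812704 -0.15151113]
btn [82.41247942 86.16572634]
92 348 [275. 184.] 99.18354207118557 ((649.3035278320312, 86.86639404296875), (59.1461296081543, 50.792930603027344), 84.80736541748047)
92 343 [303. 186.] 99.37803824307434 ((641.6666870117188, 5.857278823852539), (57.8015022277832, 50.05026626586914), 86.16728973388672)
92 248 [398. 192.] 107.31571749497778 ((615.0125122070312, -264.9677734375), (49.05928421020508, 47.63324737548828), 54.7525749206543)
92 126 [ 30. 232.] 101.53332910426059 ((527.7276611328125, 784.6514892578125), (7.029228210449219, 97.08419036865234), 86.79479217529297)
66 234 [394. 195.] 68.02460350547722 ((614.1419067382812, -262.2117919921875), (83.73704528808594, 78.15027618408203), 22.137088775634766)
66 335 [170. 249.] 71.6232426597985 ((470.6773681640625, 398.2940368652344), (57.35918045043945, 49.97479248046875), 83.1757583618164)
66 330 [198. 252.] 71.62307760770454 ((460.3081970214844, 316.4219665527344), (58.9701042175293, 50.17049789428711), 82.15227508544922)
```

View pics/w20.png

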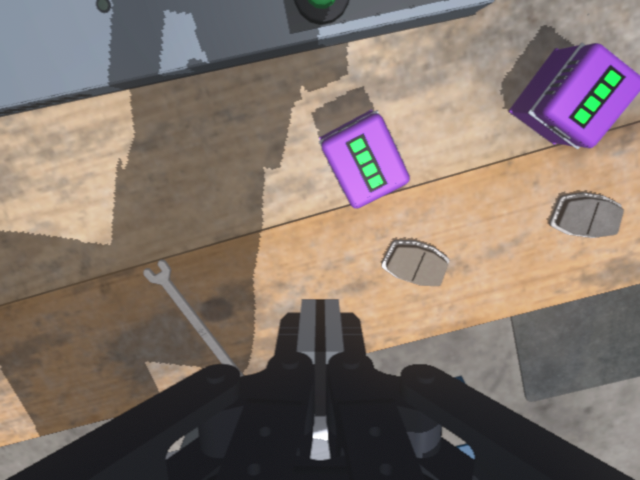

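View pics/top3.png

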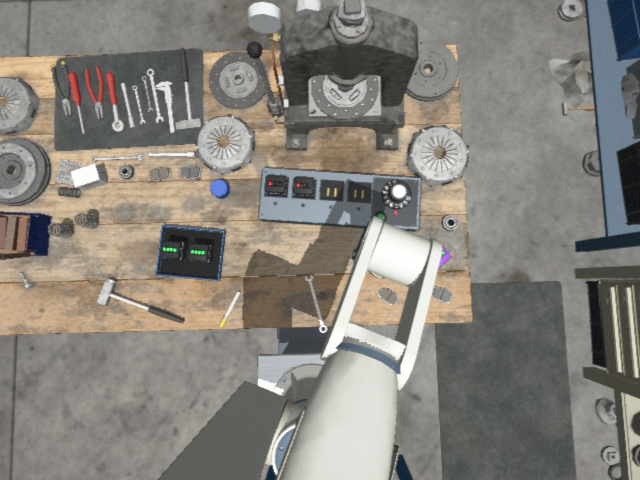

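View pics/scene3.png

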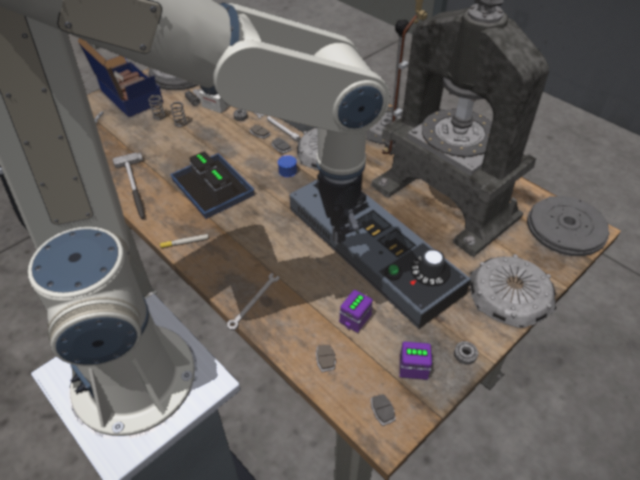

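```bash
python3 -c "
from h import *
print(r.sign_off())"
```

```text
the job is handed in; nothing more can be done
None
```

The job is done and handed in at about 40 s of the 210 s allowed; `sign_off` gave no verdict.

- **Collar to 0:** I turned it from 5 to 0 before touching any pack, and the picture showed 0 at the red mark.
- **Charged packs:** both went from bays 1 and 3 into the ready tray. The last top view shows them upright on the mat, about 44 mm left and 38 mm right of its middle.
- **Flat packs:** only two were on the bench, and they went into bays 4 and 3. Their tops measured 99.2 and 99.4 mm above the bench, the same height as the charged packs when they were home. Both sit within about 1 mm of the bay points I measured.
- **Collar to 7:** I turned it from 0 to 7, and the picture taken before the press showed 7 at the mark. I did not read the number again afterwards.
- **Start button:** I pressed it until the tool stopped moving at 38 N, well over the 5 N it needs. The tool tip ended about 5.5 mm below the button's rest height. In the last top view the button reads back up.

**Disagreements:**
- The button top measured about 81 mm above the bench, against the stated 78 mm or so.
- One flat pack was knocked about 25 mm aside partway through the run, so I measured it again before picking it up.
- I saw no slackening of the grip.

In the last pictures the robot is clear of everything. The grease tin, bearing and lining pads look where they were, though I only checked that by eye.

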